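# Tip the blanks out of the flip-top tin into the pan

### The arm

A 6-joint arm with a two-finger parallel gripper is mounted at the origin on the work surface. World frame = base frame: x ahead of the robot, y to its left, z up, the work surface at z = 0. Lengths are in m, angles in degrees, forces in N, time in s.
With the tool pointing down it reaches from about 0.4 to 0.825 m from the base axis. Payload 7 kg.
Tool frame: the origin (TCP) lies midway between the tips of the shut fingers; the grasp point (between the pads) lies 19 mm behind it; z points along the fingers, y is the direction in which the jaws open and shut (so a half turn about z gives the same grasp; the last joint's range is limited). The gripper opens to 88 mm and grips with 3 to 60 N. Pads are 19 mm wide; open, the fingers measure 130 mm over their backs; the gripper's body (78 mm by 193 mm) begins 47 mm behind the grasp point.
Start: joints at [-50.816, 20.546, 0.682, 0, -70.136, -16.507], TCP at [0.26, -0.623, 0.227] pointing down, gripper open.
Joint ranges: [-176.03, 176.03], [-82.01, 121.73], [-58.28, 71.71], [-173.87, 95.51], [-174.79, -0.11], [-173.66, 173.66]. Speed limits (degrees/s): [136.94, 136.94, 172.46, 180, 180, 180].

### API

Orientations are given as [roll, pitch, yaw] about the fixed x, y, z axes, in that order (R = Rz(yaw) Ry(pitch) Rx(roll)).
In Python, from plant import get_state, capture, close_job gives the robot as it stands.
- The arm moves only by the tool apply_moves, never from a script. Its argument "commands" is a list of rows, each an object with "grip": the opening, from 0 (shut) to 1 (fully open); "dp": the shift along the tool's x, y, z in mm, a list of three; "yaw": the turn about the tool's z in rad. A call has 1 to 12 rows; each row is the pose to reach, as a shift and turn from the pose commanded when the call began, along the tool's axes at that moment; what a row does not reach only later rows make up. A row lasts 1/8 s, in which the tool goes at most 62.5 mm and 10.7 degrees, less where a joint would pass 70% of its speed; a pose out of reach is approached as far as the arm can. A call with a gripper value outside its range is refused whole. The fingers move at their own pace and stop on an object; "newtons" is the grip in N (left out, the last holds). Time passes only in rows, so rows that repeat a pose let the fingers close. It gives the time, the measured TCP pose, the force and the opening at its end, in the units of the state.
- get_state(): the state, without advancing time (a new reading comes with each control period).
- capture(name): name is "scene" or "top"; returns a dict with "color" (384x512x3 uint8, red, green, blue), "camera_matrix" (3x3 intrinsics, pixels), "xyz" and "rotation" of the camera in the world. Camera axes: x right, y up, looking along -z (the intrinsics and any distortion apply to the point x, -y, -z); pixel columns grow to the right and rows downward; lengths in m; the calibration is good to about 2 mm. A picture is of the moment at which its call begins. There is no depth.
- close_job(): hands the job in, once; it reports no verdict.
The state is a dict: "time_s": time; "joints": joint angles; "qd": joint speeds; "joint_torque": joint torques, N m; "tcp_pos": TCP position; "eef_rot": TCP orientation; "contact_force": force on the tool from outside, world axes, zero at the start; "moment": the same for the moment, N m; "gripper_width": finger opening in m.
Only numpy, scipy, OpenCV 4.12 (cv2) and the standard library are available. Lean on these libraries where they do the work, as an engineer would, in place of code of your own. Each camera call takes 0.05 s, during which the arm holds its last target.

### The job

Take the rasp off the metal pan and lay it flat, lengthwise along the brown leather mat. Then pick up the red-lidded tin and turn it over above the pan so that its lid swings open and all three steel blanks spill into the pan, and set the empty tin upright, lid shut, in the middle of the yellow pad. Leave the other tins and everything else on the bench where they stand.

Things in the scene. Friction and masses are not known exactly. Their poses are not given: they have to be found in the camera images.
- tin: red-lidded flip-top tin, loose, upright: dark steel box, outside 70 mm along its x, 60 along y, 80 high (84 with lid), walls and floor 3 mm, red band round its foot; 0.25 kg empty. Origin: centre of its underside; z up out of its mouth. Its -x (hinge) side faces the robot's side of the bench. The three blanks stand on end in it. Tins with blue and green lids stand near it (places vary)
- tin_mouth (a point): centre of the tin's mouth, 80 mm above its origin along its z
- lid (a joint): angle of the red lid, rad: 0 shut, 1.45 fully open (stop). A free hinge without spring or latch along the tin's -x rim (parallel to its y), so the lid hangs by gravity: it opens when the tin is tipped well past its side and falls shut when the tin is upright again. The lid is a plate 70 x 60 x 4 mm, 30 g
- lid_tab (a point): end of the small brass tab on the lid's free edge (+x side of the tin, 8 mm proud of it, 20 mm wide)
- pan: open rectangular aluminium pan fixed to the bench: outside 240 mm along its x, 150 mm along its y, 45 mm high, walls and floor 4 mm. Origin: centre of its underside; z up
- rasp: loose flat rasp, 200 mm long along its x, 0.2 kg, lying across the pan on its two long rims at the start: steel blade 110 x 26 x 8 mm at +x, flat wooden handle 90 x 28 x 16 mm at -x, undersides level. Origin: middle of its length, on its underside; z up
- rasp_grip (a point): a point near the rasp's centre of mass on the blade, 25 mm from the origin along +x and 4 mm above its underside (the middle of the 8 mm thickness)
- mat: brown leather mat fixed on the bench, 220 mm along its x, 90 mm along its y, 3 mm thick. Origin: centre of its underside; z up
- pad: yellow square pad fixed on the bench, 120 x 120 mm, 6 mm thick. Origin: centre of its underside; z up
- tin_blue: bystander: tin with a blue lid, same size as the red one; origin centre of its underside
- tin_green: bystander: tin with a green lid, same size; origin centre of its underside
- flux_can: bystander: yellow can, 56 mm across, 100 mm high; origin centre of its underside
- oil_tub: bystander: white tub, 68 mm across, 70 mm high; origin centre of its underside
- hammer: bystander: hammer lying at the right, beyond the mat and pad
- oak_block: bystander: dark oak block 90 x 60 x 50 mm at the left; origin centre of its underside
- blank1: loose square steel bar blank 15 x 15 x 62 mm, 80 g, long along its z; smooth: it slides on a steel slope of about 25 degrees or more; origin: centre of one square end
- blank1_mid (a point): centre of blank 1
- blank2: loose square steel bar blank 15 x 15 x 62 mm, 80 g, long along its z; smooth: it slides on a steel slope of about 25 degrees or more; origin: centre of one square end
- blank2_mid (a point): centre of blank 2
- blank3: loose square steel bar blank 15 x 15 x 62 mm, 80 g, long along its z; smooth: it slides on a steel slope of about 25 degrees or more; origin: centre of one square end
- blank3_mid (a point): centre of blank 3

How it is judged (in metres and radians):
On the way, in this order (a step that is already met when the one before it is completed fails the run):
1. the rasp lies flat along the leather mat, let go (x of rasp_grip in the frame of mat between -0.07 and 0.07 m and y of rasp_grip in the frame of mat between -0.035 and 0.035 m and z of rasp_grip in the frame of mat below 0.015 m and angle between the x axis of rasp and the x axis of mat, either way round below 0.4 rad and angle between rasp's own z axis and vertical below 0.15 rad and linear speed of rasp below 0.03 m/s and contact force between the fingers and rasp below 0.1 N), for 0.2 s.
2. the red-lidded tin is tipped past its side above the pan and its lid swings open (angle between tin's own z axis and vertical above 1.5 rad and value of joint lid above 0.15 rad and horizontal distance between tin_mouth and pan below 0.15 m).
3. all three blanks lie in the pan (x of blank1_mid in the frame of pan between -0.118 and 0.118 m and y of blank1_mid in the frame of pan between -0.073 and 0.073 m and z of blank1_mid in the frame of pan between 0 and 0.05 m and linear speed of each of blank1, blank2, blank3 below 0.05 m/s and x of blank2_mid in the frame of pan between -0.118 and 0.118 m and y of blank2_mid in the frame of pan between -0.073 and 0.073 m and z of blank2_mid in the frame of pan between 0 and 0.05 m and x of blank3_mid in the frame of pan between -0.118 and 0.118 m and y of blank3_mid in the frame of pan between -0.073 and 0.073 m and z of blank3_mid in the frame of pan between 0 and 0.05 m), for 0.2 s.
At the end, for the whole second after the job is handed in: All three blanks lie still inside the pan; the rasp lies flat on the leather mat (its grip point within 70 mm along and 35 mm across of the mat's middle, within 0.4 rad of the mat's length); the tin stands upright and still on the pad, within 30 mm of its middle, lid shut (under 0.15 rad) (all of step 3 and x of rasp_grip in the frame of mat between -0.07 and 0.07 m and y of rasp_grip in the frame of mat between -0.035 and 0.035 m and z of rasp_grip in the frame of mat below 0.015 m and angle between the x axis of rasp and the x axis of mat, either way round below 0.4 rad and angle between rasp's own z axis and vertical below 0.15 rad and linear speed of each of rasp, tin below 0.03 m/s and horizontal distance between tin and pad below 0.03 m and z of tin in the frame of pad between 0.002 and 0.012 m and angle between tin's own z axis and vertical below 0.08 rad and value of joint lid below 0.15 rad); the robot touches nothing.
It fails at once if a bystander (blue or green tin, yellow can, white tub, hammer, oak block) is moved by more than 40 mm or tipped over (distance of any of tin_blue, tin_green, flux_can, hammer, oil_tub, oak_block from where it was at the start of the episode above 0.04 m or angle between any of tin_blue, tin_green, flux_can, oil_tub, oak_block's own z axis and vertical above 0.5 rad).
It also fails if it takes over 72 s, if anything falls off the work surface, if the arm or the gripper's body presses on something with over 40 N, if the wrist force passes 120 N, or if a joint passes its speed limit or range.

## Working session

There is one attempt and no reset: what is moved stays moved. The work goes in short steps, Python scripts to look and compute and a tool call to move; the robot and the scene stay as the last step left them, time stands still between calls to the robot, and variables do not carry over. Pictures are saved under pics/ and viewed, and the job is handed in when it is done.

Besides the shell and the picture viewer there is one more tool, called after "Call:" as name([rows], argument=value, ...), one row to a line, values as JSON. apply_moves: Moves the arm, as the interface text tells. Its arguments: {"type":"object","properties":{"commands":{"type":"array","items":{"type":"object","properties":{"grip":{"type":"number"},"dp":{"type":"array","items":{"type":"number"}},"yaw":{"type":"number"}}}},"newtons":{"type":"number"}},"required":["commands"]}

```bash
ls; mkdir -p pics
python3 - <<'E'
from plant import get_state, capture
import cv2
s=get_state(); print({k:s[k] for k in ('time_s','tcp_pos','eef_rot','gripper_width','joints')})
for n in('scene','top'):
    c=capture(n); cv2.imwrite(f'pics/{n}0.png',c['color'][:,:,::-1]); print(n,c['camera_matrix'],c['xyz'],c['rotation'],[k for k in c])
E
```

```text
pics
{'time_s': 0.0, 'tcp_pos': array([ 0.26002643, -0.62236024,  0.22561923]), 'eef_rot': array([ 1.79903437e+02, -7.54314368e-03, -1.57330917e+02]), 'gripper_width': 0.08735880437568432, 'joints': array([-5.08157069e+01,  2.05912981e+01,  6.33683058e-01, -2.14969950e-02,
       -7.01371101e+01, -1.65078955e+01])}
scene [[375.85940459   0.         253.39468039]
 [  0.         375.85940459 191.66514063]
 [  0.           0.           1.        ]] [ 1.35532421 -0.73863437  0.88079473] [54.28755303  0.81428988 42.40927584] ['color', 'camera_matrix', 'xyz', 'rotation']
top [[430.01617588   0.         264.06477823]
 [  0.         430.01617588 192.1822068 ]
 [  0.           0.           1.        ]] [0.34185726 0.06438966 1.64741574] [  8.30093593   0.82870875 -89.23131121] ['color', 'camera_matrix', 'xyz', 'rotation']
```

View pics/scene0.png

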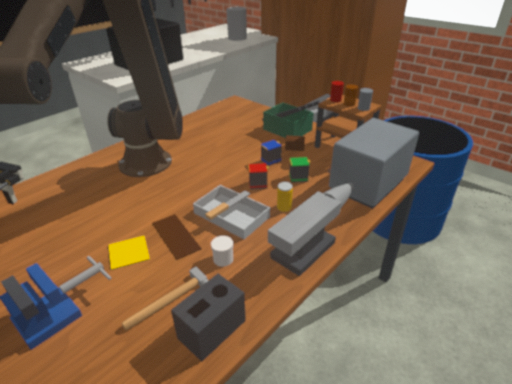

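View pics/top0.png

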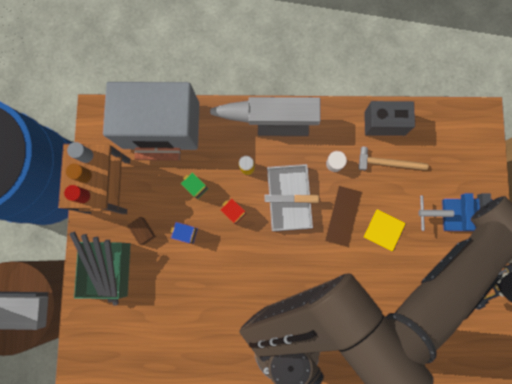

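```bash
cat > h.py <<'E'
import numpy as np, cv2
from scipy.spatial.transform import Rotation as Ro
from plant import get_state, capture
def R(rpy): return Ro.from_euler('xyz',rpy,degrees=True).as_matrix()
def ray(c,px,z):
    px=np.atleast_2d(px).astype(float); K=c['camera_matrix']
    d=np.c_[(px[:,0]-K[0,2])/K[0,0],-(px[:,1]-K[1,2])/K[1,1],-np.ones(len(px))]@R(c['rotation']).T
    return c['xyz']+d*((z-c['xyz'][2])/d[:,2])[:,None]
def proj(c,P):
    q=(np.atleast_2d(P)-c['xyz'])@R(c['rotation']); K=c['camera_matrix']
    return np.c_[K[0,0]*q[:,0]/-q[:,2]+K[0,2],K[1,1]*-q[:,1]/-q[:,2]+K[1,2]]
def blobs(c,lo,hi,amin=25,roi=None):
    h=cv2.cvtColor(c['color'],cv2.COLOR_RGB2HSV)
    m=cv2.inRange(h,np.array(lo),np.array(hi))
    if roi is not None:
        k=np.zeros_like(m);x0,y0,x1,y1=roi;k[y0:y1,x0:x1]=255;m&=k
    cs,_=cv2.findContours(m,cv2.RETR_EXTERNAL,cv2.CHAIN_APPROX_NONE)
    return [x for x in cs if cv2.contourArea(x)>amin]
def rect(c,cn,z):
    p=ray(c,cn[:,0,:],z)[:,:2]
    return cv2.minAreaRect((p*1000).astype(np.float32))
def crop(name,c,x0,y0,x1,y1,f):
    cv2.imwrite(name,cv2.resize(c['color'][y0:y1,x0:x1,::-1],None,fx=f,fy=f,interpolation=cv2.INTER_CUBIC))
E
python3 - <<'E'
from h import *
c=capture('top'); s=capture('scene')
crop('pics/t1.png',c,160,140,420,260,3)
crop('pics/s1.png',s,90,130,320,290,3.4)
for n,lo,hi,z in (('red',(0,180,120),(6,255,255),.084),('red2',(174,180,120),(180,255,255),.084),('blue',(110,150,80),(130,255,255),.084),('green',(50,150,80),(70,255,255),.084),('yellow',(25,180,150),(33,255,255),.006),('mat',(5,100,30),(18,255,95),.003)):
    for b in blobs(c,lo,hi): print(n,cv2.boundingRect(b),cv2.contourArea(b),rect(c,b,z))
E
```

```text
red (221, 199, 24, 24) 270.5 ((502.6444091796875, 204.62942504882812), (65.31061553955078, 59.30271911621094), 46.053951263427734)
red (64, 185, 16, 16) 177.5 ((560.4965209960938, 802.03173828125), (56.061431884765625, 56.578147888183594), 0.6630571484565735)
blue (173, 223, 20, 19) 221.0 ((420.0149841308594, 386.53839111328125), (61.97505569458008, 53.36581039428711), 75.28396606445312)
green (182, 174, 22, 21) 211.0 ((597.2067260742188, 354.7030029296875), (61.368160247802734, 49.46104431152344), 46.17942428588867)
yellow (365, 210, 39, 40) 855.5 ((441.93634033203125, -366.2899169921875), (116.8281478881836, 112.03475189208984), 63.50171661376953)
mat (0, 261, 64, 94) 2039.0 ((137.30934143066406, 958.245361328125), (219.07034301757812, 342.5565490722656), 89.90666198730469)
mat (127, 217, 30, 28) 288.0 ((430.27508544921875, 558.6494140625), (107.88636016845703, 70.96782684326172), 39.122867584228516)
mat (332, 188, 28, 45) 673.5 ((518.52880859375, -219.3985137939453), (79.46888732910156, 158.2779541015625), 75.56016540527344)
mat (78, 167, 14, 16) 118.0 ((641.1898803710938, 791.66748046875), (48.50022888183594, 51.807594299316406), 72.41793060302734)
mat (508, 161, 4, 41) 81.5 ((636.5994262695312, -852.3992919921875), (11.485289573669434, 156.61447143554688), 86.06746673583984)
mat (112, 157, 16, 58) 57.5 ((598.9600830078125, 663.6317138671875), (228.04881286621094, 55.28010177612305), 10.072884559631348)
mat (104, 156, 7, 54) 64.0 ((613.5047607421875, 697.2606201171875), (21.822887420654297, 209.64520263671875), 89.36967468261719)
```

View pics/t1.png

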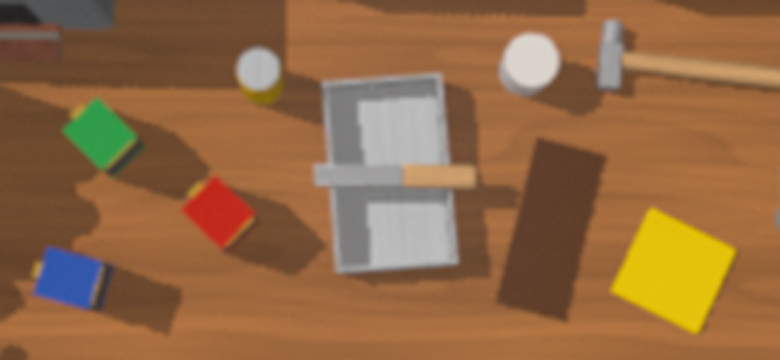

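View pics/s1.png

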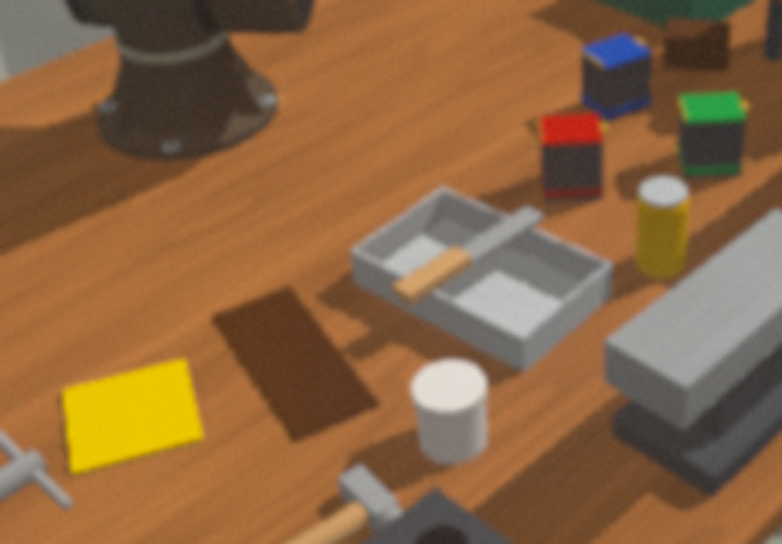

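Run:
```python
from h import *
c=capture('top'); s=capture('scene')
np.set_printoptions(precision=1,suppress=True)
def T(l): return (np.array(l,float)+.5)/3-.5+[160,140]
def S(l): return (np.array(l,float)+.5)/3.4-.5+[90,130]
def show(n,p): print(n,(p*1000).tolist() if 0 else np.round(p*1000,1).tolist())
show('rasp blade end',ray(c,T([[314,175]]),.053)); show('join',ray(c,T([[403,175]]),.053)); show('handle end',ray(c,T([[475,177]]),.061))
show('rasp scene blade end, handle end',np.r_[ray(s,S([[536,213]]),.053),ray(s,S([[404,291]]),.061)])
pan=ray(c,T([[322,82],[440,73],[458,262],[337,272]]),.045); show('pan',pan); show('panc',pan.mean(0))
pans=ray(s,S([[445,187],[611,266],[524,335],[352,252]]),.045); show('pan s',pans); show('panc s',pans.mean(0))
m=ray(c,T([[540,138],[606,156],[567,321],[498,303]]),.003); show('mat',m); show('matc',m.mean(0)); d=m[0]+m[1]-m[2]-m[3]; print(np.degrees(np.arctan2(d[1],d[0])))
ms=ray(s,S([[213,317],[292,287],[379,406],[293,440]]),.003); show('mats',ms);show('matcs',ms.mean(0)); d=ms[0]+ms[1]-ms[2]-ms[3]; print(np.degrees(np.arctan2(d[1],d[0])))
t=ray(c,T([[183,208],[218,177],[255,213],[222,246]]),.084); show('tin',t); show('tinc',t.mean(0))
d=t[0]+t[1]-t[2]-t[3]; print('yaw',np.degrees(np.arctan2(d[1],d[0])),np.linalg.norm(t-np.roll(t,1,0),axis=1))
show('tab',ray(c,T([[193,188]]),.082))
for lo,hi in (((0,180,120),(6,255,255)),):
    for b in blobs(s,lo,hi,roi=(230,150,290,200)): print(cv2.boundingRect(b),rect(s,b,.084))
b=blobs(s,(24,180,120),(33,255,255),roi=(90,200,170,290)); print('pad s',[rect(s,x,.006) for x in b])
```

```text
rasp blade end [[552.2, 89.3, 53.0]]
join [[553.5, -21.6, 53.0]]
handle end [[550.9, -110.2, 61.0]]
rasp scene blade end, handle end [[555.4, 85.5, 53.0], [555.0, -109.4, 61.0]]
pan [[672.1, 80.9, 45.0], [685.3, -68.4, 45.0], [446.6, -90.4, 45.0], [432.4, 59.3, 45.0]]
panc [559.1, -4.7, 45.0]
pan s [[433.8, 61.6, 45.0], [672.7, 76.0, 45.0], [679.7, -64.6, 45.0], [447.9, -89.6, 45.0]]
panc s [558.5, -4.2, 45.0]
mat [[610.2, -200.4, 3.0], [587.7, -284.6, 3.0], [376.7, -231.6, 3.0], [398.2, -144.9, 3.0]]
matc [493.2, -215.4, 3.0]
-14.397901512076775
mats [[378.5, -228.6, 3.0], [401.3, -141.3, 3.0], [611.9, -199.9, 3.0], [585.4, -284.1, 3.0]]
matcs [494.3, -213.5, 3.0]
164.7257108808797
tin [[505.7, 248.0, 84.0], [544.3, 206.2, 84.0], [500.6, 160.0, 84.0], [459.9, 199.3, 84.0]]
tinc [502.6, 203.4, 84.0]
yaw 46.687317465799204 [0.1 0.1 0.1 0.1]
tab [[530.6, 236.7, 82.0]]
(250, 163, 17, 10) ((501.2110290527344, 206.5538787841797), (63.38814163208008, 67.290283203125), 42.82951736450195)
pad s [((442.0642395019531, -368.52117919921875), (117.65055084228516, 117.83201599121094), 64.12982177734375)]
```

```bash
cat > p.py <<'E'
# usage: p.py x y z yaw (cmd start, mm, deg) -- then targets "x,y,z,yaw" ...
import sys, numpy as np, math
a=[float(v) for v in sys.argv[1].split(',')]
w=math.radians(a[3]); tx=np.array([math.cos(w),math.sin(w)]); ty=np.array([math.sin(w),-math.cos(w)])
for t in sys.argv[2:]:
    b=[float(v) for v in t.split(',')]; d=np.array(b[:2])-a[:2]
    print('dp',round(d@tx,1),round(d@ty,1),round(a[2]-b[2],1),'yaw',round(-math.radians(b[3]-a[3]),4),'rows>=',round(max(np.linalg.norm(np.array(b[:3])-a[:3])/62.5,abs(b[3]-a[3])/10.7),1))
E
python3 p.py 260,-623,227,-157.32 553,14,150,-90
```

```text
dp -516.0 474.8 77.0 yaw -1.175 rows>= 11.3
```

Call:
apply_moves([
  {"grip":1,"dp":[-516,475,77],"yaw":-1.175},
  {"grip":1,"dp":[-516,475,77],"yaw":-1.175},
  {"grip":1,"dp":[-516,475,77],"yaw":-1.175},
  {"grip":1,"dp":[-516,475,77],"yaw":-1.175},
  {"grip":1,"dp":[-516,475,77],"yaw":-1.175},
  {"grip":1,"dp":[-516,475,77],"yaw":-1.175},
  {"grip":1,"dp":[-516,475,77],"yaw":-1.175},
  {"grip":1,"dp":[-516,475,77],"yaw":-1.175},
  {"grip":1,"dp":[-516,475,77],"yaw":-1.175},
  {"grip":1,"dp":[-516,475,77],"yaw":-1.175},
  {"grip":1,"dp":[-516,475,77],"yaw":-1.175},
  {"grip":1,"dp":[-516,475,77],"yaw":-1.175},
])

```text
time_s: 1.8
tcp_pos: [0.5542, 0.0174, 0.149]
eef_rot: [180.0, -0.0, -89.8]
contact_force: [-1.6, -0.5, -0.3]
gripper_width: 0.0879
```

Call:
apply_moves([
  {"grip":1,"dp":[0,0,50],"yaw":0},
  {"grip":1,"dp":[0,0,95],"yaw":0},
  {"grip":1,"dp":[0,0,104],"yaw":0},
  {"grip":1,"dp":[0,0,104],"yaw":0},
], newtons=30)

```text
time_s: 2.3
tcp_pos: [0.5535, 0.0141, 0.0461]
eef_rot: [180.0, -0.0, -90.0]
contact_force: [0.2, -0.2, 0.1]
gripper_width: 0.0873
```

Run:
```python
from h import *
s=capture('scene'); crop('pics/s2.png',s,150,130,320,270,4.5)
st=get_state(); print(st['tcp_pos'],st['eef_rot'],st['contact_force'])
```

```text
[0.55418782 0.01431932 0.0469664 ] [-1.79906934e+02  9.36211860e-03 -8.99992312e+01] [-0.27541009  1.27291082  0.2096598 ]
```

View pics/s2.png

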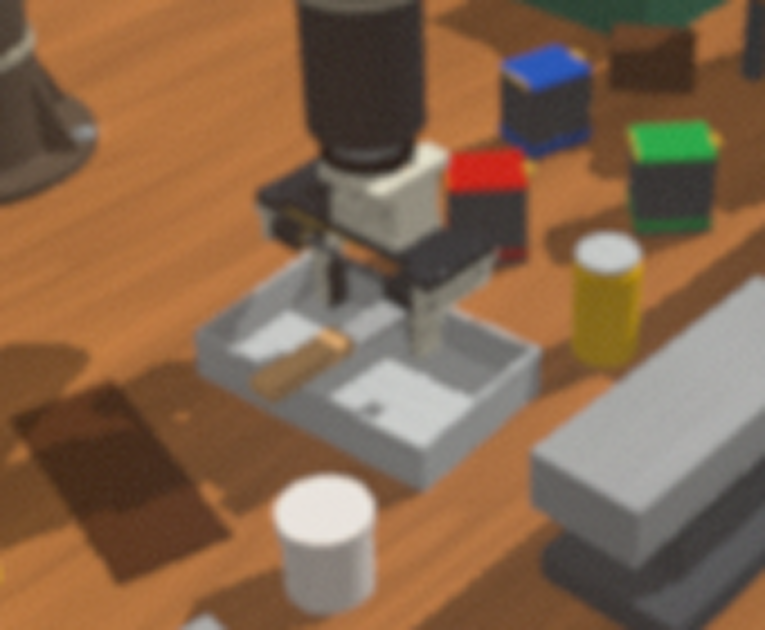

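Call:
apply_moves([
  {"grip":0,"dp":[0,0,0],"yaw":0},
  {"grip":0,"dp":[0,0,0],"yaw":0},
  {"grip":0,"dp":[0,0,0],"yaw":0},
  {"grip":0,"dp":[0,0,0],"yaw":0},
  {"grip":0,"dp":[0,0,0],"yaw":0},
  {"grip":0,"dp":[0,0,0],"yaw":0},
], newtons=40)

```text
time_s: 3.1
tcp_pos: [0.5531, 0.0144, 0.0455]
eef_rot: [180.0, -0.0, -90.0]
contact_force: [0.1, -0.7, -0.2]
gripper_width: 0.033
```

```bash
python3 p.py 553,14,46,-90 553,14,120,-90 469.5,-208,120,-15 469.5,-208,12,-15 469.5,-208,5,-15
```

```text
dp 0.0 0.0 -74.0 yaw -0.0 rows>= 1.2
dp 222.0 83.5 -74.0 yaw -1.309 rows>= 7.0
dp 222.0 83.5 34.0 yaw -1.309 rows>= 7.0
dp 222.0 83.5 41.0 yaw -1.309 rows>= 7.0
```

Call:
apply_moves([
  {"grip":0,"dp":[0,0,0],"yaw":0},
  {"grip":0,"dp":[0,0,0],"yaw":0},
  {"grip":0,"dp":[0,0,0],"yaw":0},
  {"grip":0,"dp":[0,0,-20],"yaw":0},
  {"grip":0,"dp":[0,0,-60],"yaw":0},
  {"grip":0,"dp":[0,0,-74],"yaw":0},
], newtons=40)

```text
time_s: 3.85
tcp_pos: [0.5545, 0.0148, 0.1216]
eef_rot: [-179.8, 0.1, -90.0]
contact_force: [0.8, 0.3, -1.9]
gripper_width: 0.0251
```

```bash
python3 - <<'E'
from h import *
s=capture('scene'); crop('pics/s3.png',s,150,130,320,270,4.5)
st=get_state(); print(st['tcp_pos'],st['gripper_width'],st['contact_force'],st['moment'])
E
python3 p.py 553,14,120,-90  469.5,-208,120,-15
```

```text
[0.55478799 0.01481837 0.12245903] 0.025427883019151602 [ 0.40530963 -0.51346373  0.19197159] [ 0.01118516 -0.01435549  0.00938137]
dp 222.0 83.5 0.0 yaw -1.309 rows>= 7.0
```

View pics/s3.png

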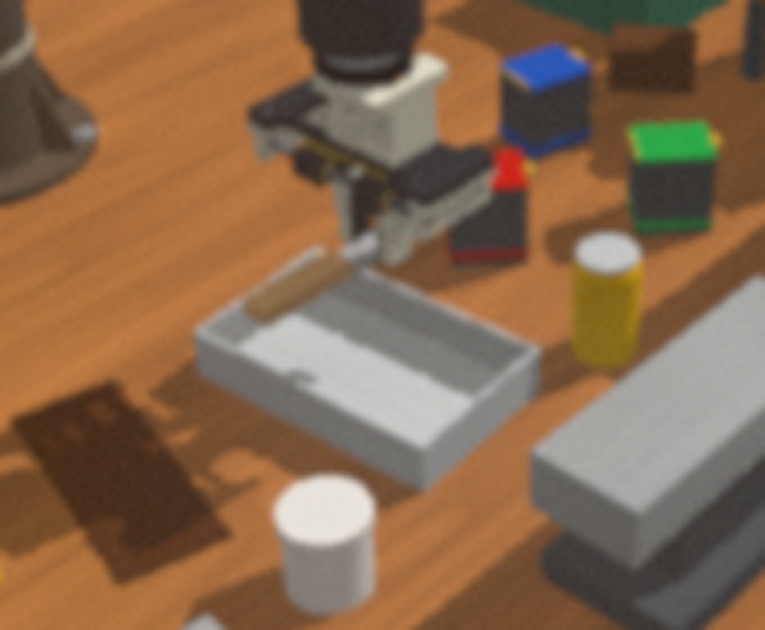

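Rasp lifted level. Carrying it to the mat.

Call:
apply_moves([
  {"grip":0,"dp":[222,83.5,0],"yaw":-1.309},
  {"grip":0,"dp":[222,83.5,0],"yaw":-1.309},
  {"grip":0,"dp":[222,83.5,0],"yaw":-1.309},
  {"grip":0,"dp":[222,83.5,0],"yaw":-1.309},
  {"grip":0,"dp":[222,83.5,0],"yaw":-1.309},
  {"grip":0,"dp":[222,83.5,0],"yaw":-1.309},
  {"grip":0,"dp":[222,83.5,0],"yaw":-1.309},
  {"grip":0,"dp":[222,83.5,40],"yaw":-1.309},
  {"grip":0,"dp":[222,83.5,80],"yaw":-1.309},
  {"grip":0,"dp":[222,83.5,105],"yaw":-1.309},
  {"grip":0,"dp":[222,83.5,110],"yaw":-1.309},
  {"grip":0,"dp":[222,83.5,110],"yaw":-1.309},
])

```text
time_s: 5.4
tcp_pos: [0.4696, -0.2076, 0.0093]
eef_rot: [180.0, 0.0, -15.0]
contact_force: [0.8, 0.5, -1.3]
gripper_width: 0.0251
```

Run:
```python
from h import *
s=capture('scene'); crop('pics/s4.png',s,90,150,260,290,4.5)
st=get_state(); print(st['tcp_pos'],st['gripper_width'],st['contact_force'],st['moment'],st['eef_rot'])
```

```text
[ 0.47016383 -0.20766399  0.01003717] 0.025291798728485065 [-0.79433361  0.39637375 -1.89135368] [-0.10216418  0.14745719  0.00549402] [ 1.79999348e+02 -3.81394278e-02 -1.49860389e+01]
```

View pics/s4.png

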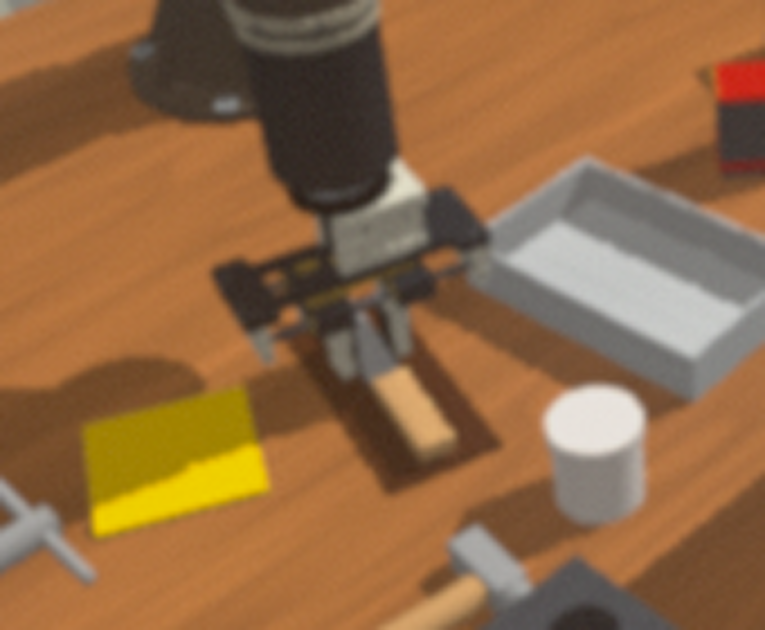

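Call:
apply_moves([
  {"grip":0,"dp":[0,0,3],"yaw":0},
  {"grip":0,"dp":[0,0,5],"yaw":0},
  {"grip":0.5,"dp":[0,0,5],"yaw":0},
  {"grip":0.6,"dp":[0,0,5],"yaw":0},
  {"grip":0.6,"dp":[0,0,5],"yaw":0},
  {"grip":1,"dp":[0,0,-30],"yaw":0},
  {"grip":1,"dp":[0,0,-80],"yaw":0},
  {"grip":1,"dp":[0,0,-125],"yaw":0},
])

```text
time_s: 6.45
tcp_pos: [0.4697, -0.2076, 0.1363]
eef_rot: [180.0, -0.0, -15.0]
contact_force: [1.1, 0.2, -0.4]
gripper_width: 0.0771
```

Run:
```python
from h import *
s=capture('scene'); crop('pics/s5.png',s,90,150,260,290,4.5)
st=get_state(); print(st['tcp_pos'],st['gripper_width'],st['contact_force'],st['eef_rot'],st['joints'])
```

```text
[ 0.47280792 -0.20845963  0.14234866] 0.08063352703831903 [ 2.17506829 -1.16273801  6.49640093] [179.99738611  -0.50501771 -14.91444115] [ -1.91232203   9.6188814  -26.29885672   0.14434407 -53.59086621
  76.91269248]
```

View pics/s5.png

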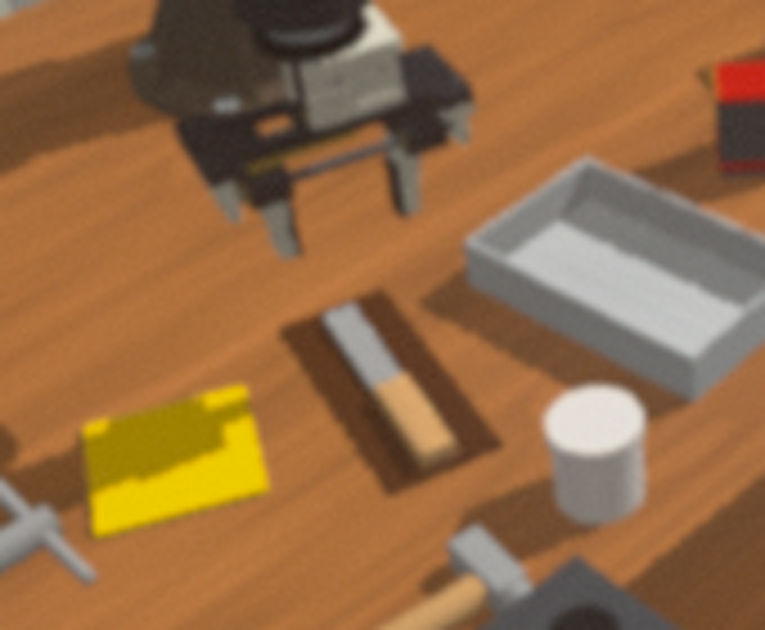

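```bash
python3 p.py 469.5,-208,130,-15  485,186,130,46
```

```text
dp -87.0 -384.6 0.0 yaw -1.0647 rows>= 6.3
```

Call:
apply_moves([
  {"grip":1,"dp":[-87,-384.6,0],"yaw":-1.0647},
  {"grip":1,"dp":[-87,-384.6,0],"yaw":-1.0647},
  {"grip":1,"dp":[-87,-384.6,0],"yaw":-1.0647},
  {"grip":1,"dp":[-87,-384.6,0],"yaw":-1.0647},
  {"grip":1,"dp":[-87,-384.6,0],"yaw":-1.0647},
  {"grip":1,"dp":[-87,-384.6,0],"yaw":-1.0647},
  {"grip":1,"dp":[-87,-384.6,0],"yaw":-1.0647},
  {"grip":1,"dp":[-87,-384.6,0],"yaw":-1.0647},
  {"grip":1,"dp":[-87,-384.6,0],"yaw":-1.0647},
  {"grip":1,"dp":[-87,-384.6,0],"yaw":-1.0647},
])

```text
time_s: 7.75
tcp_pos: [0.4852, 0.1852, 0.1346]
eef_rot: [-180.0, 0.0, 45.9]
contact_force: [0.4, 0.2, 0.1]
gripper_width: 0.0877
```

Run:
```python
from h import *
s=capture('scene'); crop('pics/s6.png',s,190,100,330,220,5)
s=capture('top'); crop('pics/t6.png',s,150,130,310,290,3.7)
st=get_state(); print(st['tcp_pos'],st['gripper_width'],st['contact_force'],st['eef_rot'],st['joints'])
```

```text
[0.48530721 0.18541211 0.13470533] 0.08753702141576034 [-0.93221188 -0.06654423  0.30123465] [ 1.79999272e+02 -9.22148395e-03  4.59070862e+01] [ 4.25750516e+01  1.06538513e+01 -2.60808272e+01  2.37921816e-04
 -5.32560733e+01  9.33318923e+01]
```

View pics/s6.png

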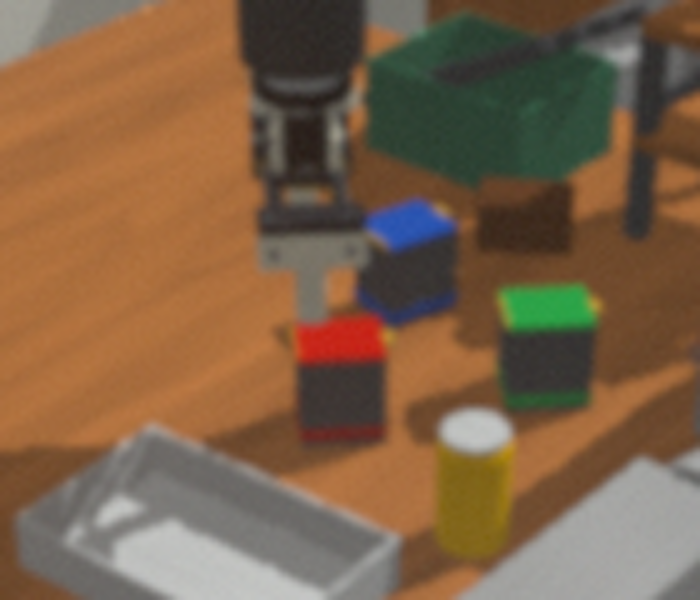

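View pics/t6.png

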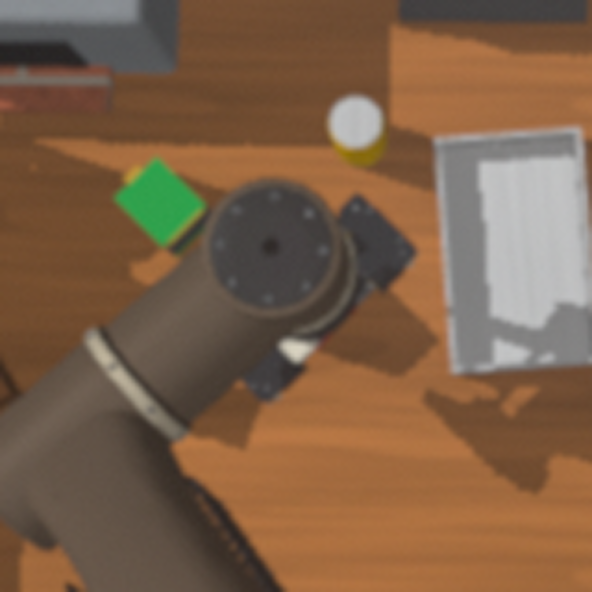

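Call:
apply_moves([
  {"grip":1,"dp":[0,0,40],"yaw":0},
  {"grip":1,"dp":[0,0,80],"yaw":0},
  {"grip":1,"dp":[0,0,100],"yaw":0},
  {"grip":1,"dp":[0,0,108],"yaw":0},
  {"grip":1,"dp":[0,0,112],"yaw":0},
  {"grip":1,"dp":[0,0,112],"yaw":0},
])

```text
time_s: 8.6
tcp_pos: [0.4856, 0.1866, 0.0231]
eef_rot: [180.0, -0.1, 46.0]
contact_force: [0.9, 0.3, 0.4]
gripper_width: 0.0876
```

Run:
```python
from h import *
s=capture('scene'); crop('pics/s7.png',s,190,100,330,220,5)
st=get_state(); print(st['tcp_pos'],st['gripper_width'],st['contact_force'],st['eef_rot'])
```

```text
[0.48564523 0.18668726 0.02329337] 0.08797267377356308 [ 0.12059701  0.22946366 -0.28776415] [ 1.79990070e+02 -7.23821729e-02  4.60018196e+01]
```

View pics/s7.png

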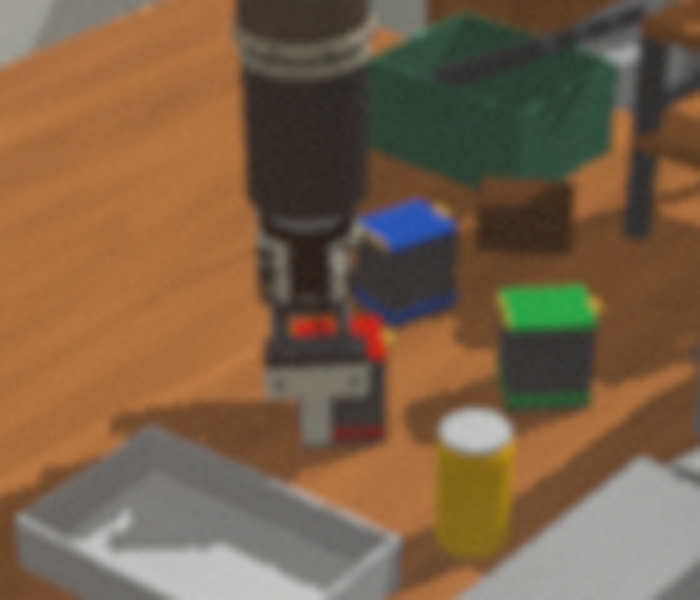

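Call:
apply_moves([
  {"grip":0,"dp":[0,0,0],"yaw":0},
  {"grip":0,"dp":[0,0,0],"yaw":0},
  {"grip":0,"dp":[0,0,0],"yaw":0},
  {"grip":0,"dp":[0,0,0],"yaw":0},
  {"grip":0,"dp":[0,0,0],"yaw":0},
  {"grip":0,"dp":[0,0,0],"yaw":0},
  {"grip":0,"dp":[0,0,-10],"yaw":0},
  {"grip":0,"dp":[0,0,-20],"yaw":0},
  {"grip":0,"dp":[0,0,-20],"yaw":0},
], newtons=55)

```text
time_s: 9.78
tcp_pos: [0.4857, 0.1867, 0.0435]
eef_rot: [180.0, -0.1, 46.0]
contact_force: [0.7, 0.1, -5.3]
gripper_width: 0.0599
```

Run:
```python
from h import *
s=capture('scene'); crop('pics/s8.png',s,190,100,330,220,5)
st=get_state(); print(st['tcp_pos'],st['gripper_width'],st['contact_force'],st['moment'],st['eef_rot'])
```

```text
[0.48538817 0.18653134 0.04297345] 0.059120615126955114 [-1.39558135 -0.88048746 -5.49532601] [-0.30863401  0.26243527 -0.03980986] [ 1.79998948e+02 -5.41683602e-02  4.59920929e+01]
```

View pics/s8.png

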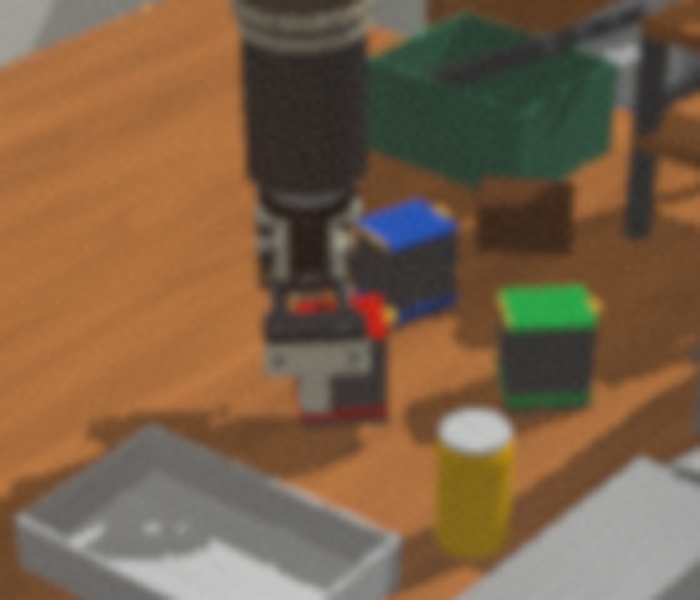

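```bash
python3 p.py 485,186,43,46  485,186,100,46 540,-6,110,5
```

```text
dp 0.0 0.0 -57.0 yaw -0.0 rows>= 0.9
dp -99.9 172.9 -67.0 yaw 0.7156 rows>= 3.8
```

Call:
apply_moves([
  {"grip":0,"dp":[0,0,-30],"yaw":0},
  {"grip":0,"dp":[0,0,-60],"yaw":0},
  {"grip":0,"dp":[-20,35,-67],"yaw":0.14},
  {"grip":0,"dp":[-40,70,-67],"yaw":0.29},
  {"grip":0,"dp":[-60,104,-67],"yaw":0.43},
  {"grip":0,"dp":[-80,138,-67],"yaw":0.57},
  {"grip":0,"dp":[-100,173,-67],"yaw":0.7156},
  {"grip":0,"dp":[-100,173,-67],"yaw":0.7156},
  {"grip":0,"dp":[-100,173,-67],"yaw":0.7156},
])

```text
time_s: 10.95
tcp_pos: [0.5397, -0.0059, 0.1091]
eef_rot: [-180.0, 0.1, 5.0]
contact_force: [0.3, 1.0, -4.2]
gripper_width: 0.0597
```

Call:
apply_moves([
  {"grip":0,"dp":[0,0,0],"yaw":0},
  {"grip":0,"dp":[0,0,0],"yaw":0},
], newtons=15)

```text
time_s: 11.2
tcp_pos: [0.5401, -0.0049, 0.1096]
eef_rot: [-180.0, -0.0, 5.1]
contact_force: [0.5, 0.4, -3.9]
gripper_width: 0.0602
```

```bash
cat > look.py <<'E'
import sys
from h import *
n=sys.argv[1]; v=[int(a) for a in sys.argv[2].split(',')]; f=float(sys.argv[3]); cam=sys.argv[4] if len(sys.argv)>4 else 'scene'
s=capture(cam); crop(f'pics/{n}.png',s,*v,f)
st=get_state(); np.set_printoptions(precision=4,suppress=True)
print(st['time_s'],st['tcp_pos'],st['gripper_width'],st['contact_force'],st['moment'],st['eef_rot'])
E
python3 look.py s9 170,100,320,250 4
```

```text
11.25 [ 0.5401 -0.005   0.1096] 0.060142350199810936 [ 0.4938 -0.1912 -5.0498] [-0.1394  0.238  -0.0044] [-179.9974   -0.0047    5.0866]
```

View pics/s9.png

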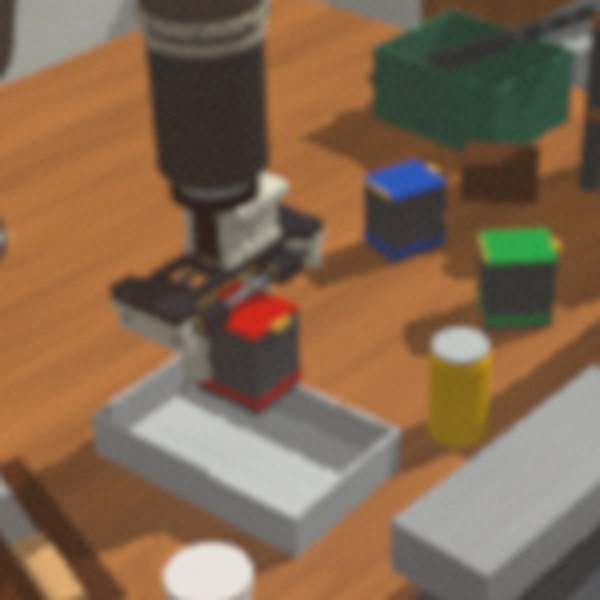

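Call:
apply_moves([
  {"grip":0,"dp":[0,0,0],"yaw":0},
  {"grip":0,"dp":[0,0,0],"yaw":0},
], newtons=9)

```text
time_s: 11.5
tcp_pos: [0.5402, -0.0054, 0.1096]
eef_rot: [-180.0, -0.0, 5.0]
contact_force: [0.1, 0.3, -4.7]
gripper_width: 0.0602
```

```bash
python3 look.py s10 170,100,320,250 4
```

```text
11.55 [ 0.5402 -0.0055  0.1096] 0.060116031888168275 [-0.1007  0.2147 -5.4118] [-0.1679  0.2122 -0.0165] [-179.9989   -0.0034    5.0205]
```

View pics/s10.png

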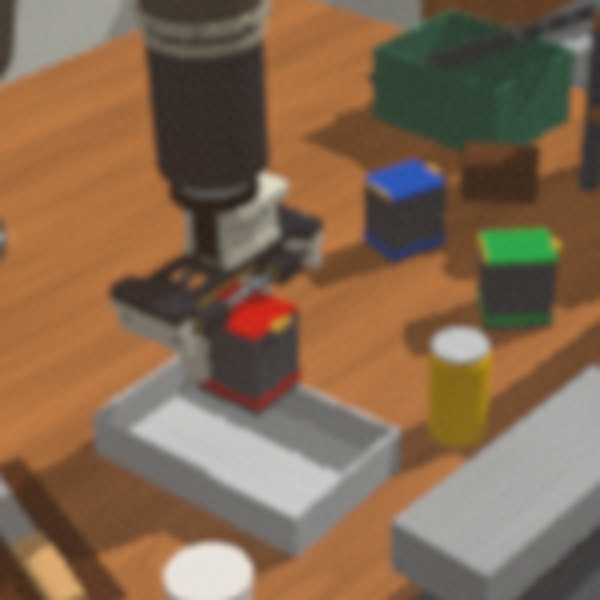

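Call:
apply_moves([
  {"grip":0,"dp":[0,0,0],"yaw":0},
  {"grip":0,"dp":[0,0,0],"yaw":0},
], newtons=6.5)

```text
time_s: 11.8
tcp_pos: [0.5401, -0.0058, 0.1095]
eef_rot: [180.0, 0.0, 5.0]
contact_force: [0.3, -0.9, -5.6]
gripper_width: 0.0599
```

```bash
python3 look.py s11 170,100,320,250 4
```

```text
11.85 [ 0.5401 -0.0057  0.1095] 0.0597710266553707 [-0.1209 -0.2845 -4.9946] [-0.0288  0.2989 -0.0259] [179.9992   0.0093   4.9954]
```

View pics/s11.png

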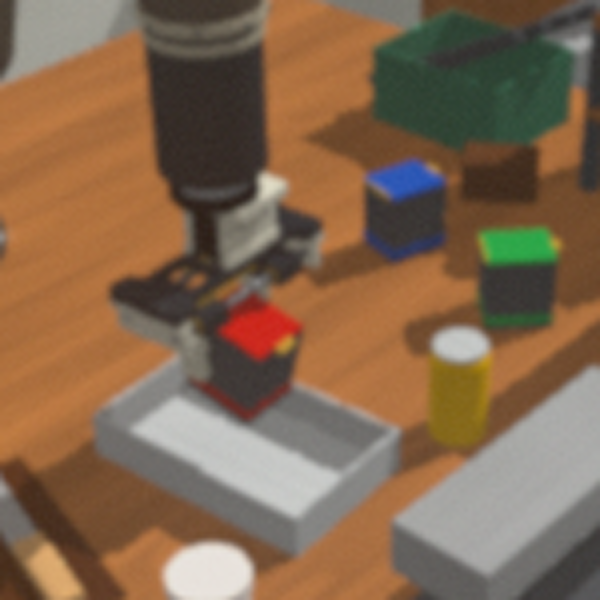

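Call:
apply_moves([
  {"grip":0,"dp":[0,0,0],"yaw":0},
  {"grip":0,"dp":[0,0,0],"yaw":0},
  {"grip":0,"dp":[0,0,0],"yaw":0},
], newtons=6.5)

```text
time_s: 12.22
tcp_pos: [0.5402, -0.0057, 0.1096]
eef_rot: [-180.0, -0.0, 5.0]
contact_force: [0.3, 0.4, -4.8]
gripper_width: 0.0599
```

```bash
python3 look.py s12 170,100,320,250 4
```

```text
12.275 [ 0.5402 -0.0057  0.1096] 0.06026189717630866 [-0.1491 -0.0475 -4.671 ] [-0.121   0.2304 -0.0068] [-179.9997   -0.0007    5.0013]
```

View pics/s12.png

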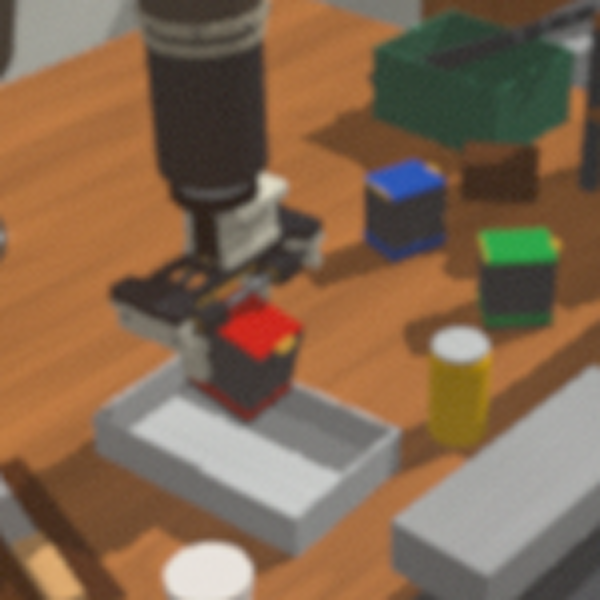

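Call:
apply_moves([
  {"grip":0,"dp":[0,0,0],"yaw":0},
  {"grip":0,"dp":[0,0,0],"yaw":0},
], newtons=5)

```text
time_s: 12.52
tcp_pos: [0.5401, -0.0057, 0.1095]
eef_rot: [-180.0, 0.0, 5.0]
contact_force: [0.1, -0.6, -5.3]
gripper_width: 0.06
```

```bash
python3 look.py s13 170,100,320,250 4
```

```text
12.575 [ 0.5401 -0.0057  0.1095] 0.05986773555515662 [-0.0801  0.2058 -5.3955] [-0.1008  0.3693 -0.004 ] [179.9989   0.0141   5.0026]
```

View pics/s13.png

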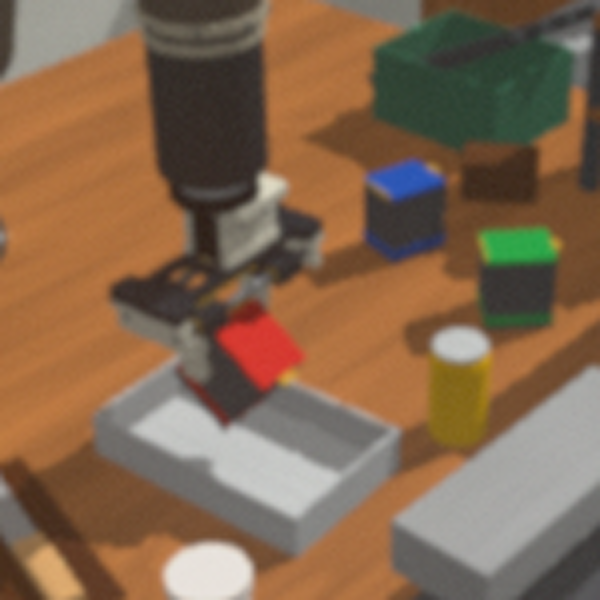

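Call:
apply_moves([
  {"grip":0,"dp":[0,0,0],"yaw":0},
  {"grip":0,"dp":[0,0,0],"yaw":0},
], newtons=4.2)

```text
time_s: 12.82
tcp_pos: [0.5402, -0.0057, 0.1096]
eef_rot: [-180.0, -0.0, 5.0]
contact_force: [-0.8, 0.1, -5.0]
gripper_width: 0.0596
```

```bash
python3 look.py s14 170,100,320,250 4
```

```text
12.875 [ 0.5402 -0.0057  0.1096] 0.059853103394064626 [ 0.797   0.3565 -5.1745] [-0.1115  0.1772  0.0197] [-179.9986   -0.0055    5.0043]
```

View pics/s14.png

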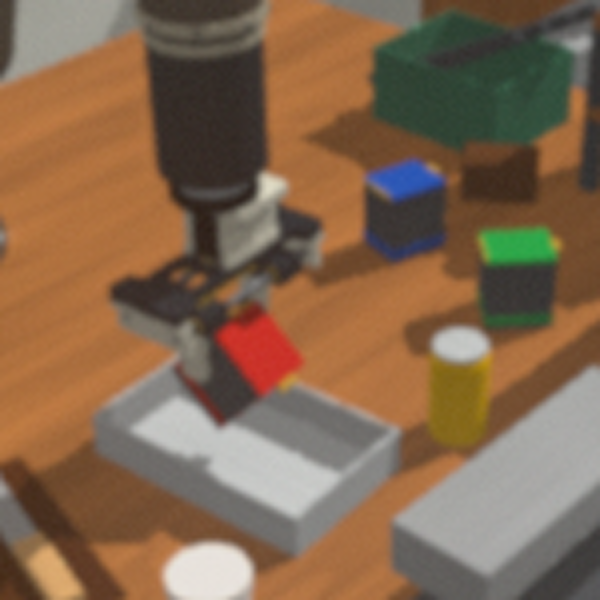

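```bash
python3 p.py 540,-6,110,5 450,180,110,5 450,180,75,5
python3 - <<'E'
from h import *
c=capture('top'); print(np.round(ray(c,[[246,163]],.1)*1000))
E
```

```text
dp -73.4 -193.1 0.0 yaw -0.0 rows>= 3.3
dp -73.4 -193.1 35.0 yaw -0.0 rows>= 3.4
[[675. 158. 100.]]
```

Call:
apply_moves([
  {"grip":0,"dp":[0,0,0],"yaw":0},
  {"grip":0,"dp":[-15,-36,-3],"yaw":0},
  {"grip":0,"dp":[-30,-75,-5],"yaw":0},
  {"grip":0,"dp":[-45,-120,-5],"yaw":0},
  {"grip":0,"dp":[-60,-160,0],"yaw":0},
  {"grip":0,"dp":[-73,-193,0],"yaw":0},
  {"grip":0,"dp":[-73,-193,20],"yaw":0},
  {"grip":0,"dp":[-73,-193,35],"yaw":0},
  {"grip":0,"dp":[-73,-193,35],"yaw":0},
], newtons=30)

```text
time_s: 14.05
tcp_pos: [0.4499, 0.1798, 0.0738]
eef_rot: [179.9, 0.1, 5.0]
contact_force: [0.5, 0.3, -5.8]
gripper_width: 0.0597
```

```bash
python3 look.py s15 170,90,320,240 4
```

```text
14.1 [0.4506 0.1801 0.0745] 0.05989894197571103 [ 0.1126  1.4606 -5.6732] [-0.085   0.1342 -0.0451] [179.9623   0.032    5.015 ]
```

View pics/s15.png

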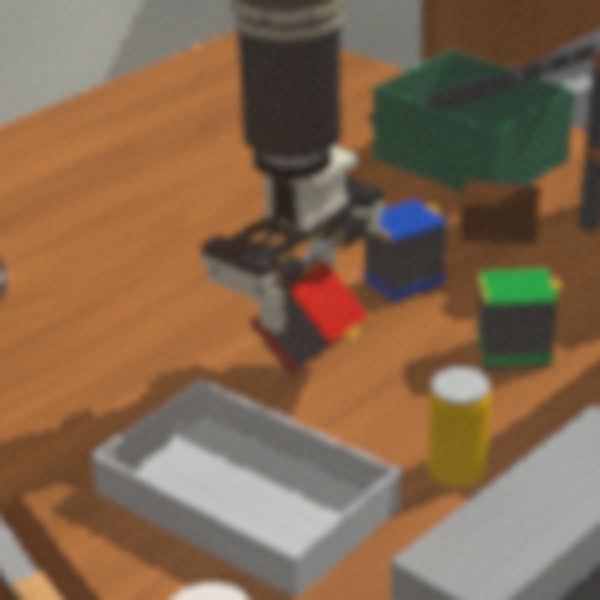

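Call:
apply_moves([
  {"grip":0,"dp":[0,0,10],"yaw":0},
  {"grip":0,"dp":[0,0,16],"yaw":0},
  {"grip":0,"dp":[0,0,16],"yaw":0},
], newtons=14)

```text
time_s: 14.48
tcp_pos: [0.4507, 0.1801, 0.0584]
eef_rot: [180.0, 0.0, 5.0]
contact_force: [0.8, 0.1, -4.8]
gripper_width: 0.0599
```

Call:
apply_moves([
  {"grip":0,"dp":[0,0,3],"yaw":0},
  {"grip":0,"dp":[0,0,5],"yaw":0},
])

```text
time_s: 14.72
tcp_pos: [0.4526, 0.1806, 0.0561]
eef_rot: [-180.0, -0.2, 5.1]
contact_force: [-2.6, -5.2, 23.2]
gripper_width: 0.0596
```

```bash
python3 look.py s16 170,90,320,240 4
```

```text
14.775 [0.4526 0.1806 0.056 ] 0.05998100506679055 [-1.5776 -5.2706 19.7543] [-2.3078  0.6198 -0.0289] [-179.9859   -0.2158    5.1071]
```

View pics/s16.png

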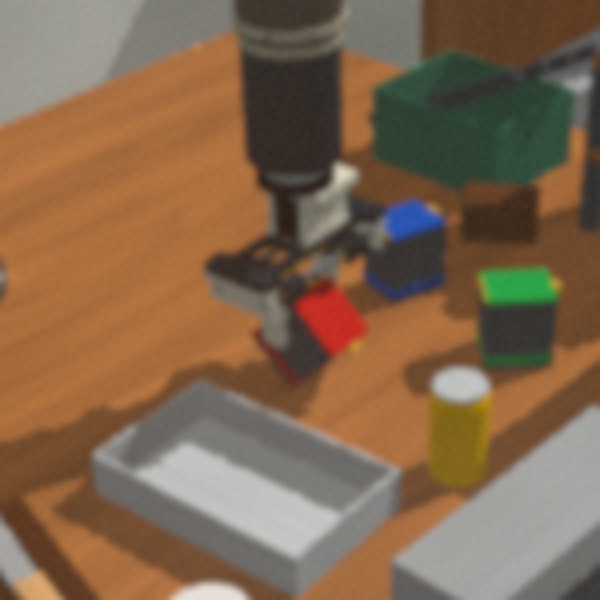

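Call:
apply_moves([
  {"grip":0,"dp":[8,0,-1],"yaw":0},
  {"grip":0,"dp":[16,0,-1],"yaw":0},
  {"grip":0,"dp":[24,0,0],"yaw":0},
], newtons=10)

```text
time_s: 15.15
tcp_pos: [0.4754, 0.1824, 0.054]
eef_rot: [-180.0, -0.0, 5.0]
contact_force: [-0.5, -2.7, 3.0]
gripper_width: 0.0599
```

```bash
python3 look.py s17 170,90,320,240 4
```

```text
15.2 [0.4762 0.1826 0.0537] 0.06016073551650544 [ 1.829  -2.9404  6.6726] [-1.1663 -0.2576  0.0375] [179.9944  -0.058    5.0298]
```

View pics/s17.png

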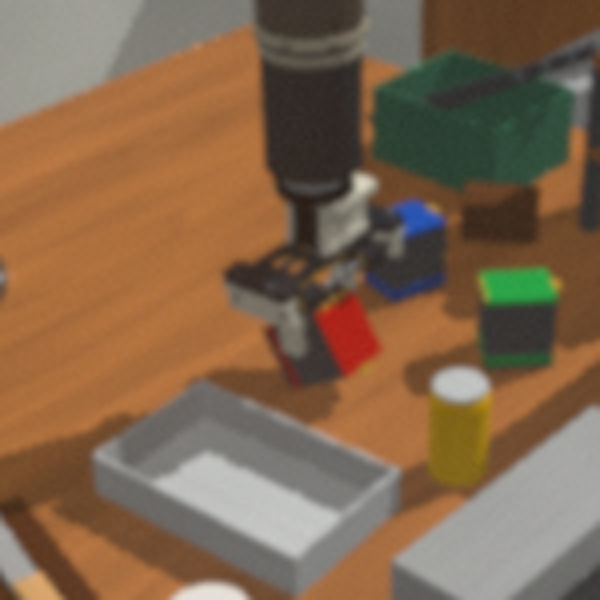

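Call:
apply_moves([
  {"grip":0,"dp":[6,0,3],"yaw":0},
  {"grip":0,"dp":[12,0,6],"yaw":0},
  {"grip":0,"dp":[18,0,9],"yaw":0},
  {"grip":0,"dp":[18,0,10],"yaw":0},
], newtons=8)

```text
time_s: 15.7
tcp_pos: [0.4947, 0.1844, 0.0442]
eef_rot: [-180.0, -0.2, 5.1]
contact_force: [6.6, -4.8, 8.0]
gripper_width: 0.0599
```

```bash
python3 look.py s18 170,90,320,240 4
```

```text
15.75 [0.4947 0.1844 0.0442] 0.060148092482111365 [ 4.9981 -4.2293  6.1405] [-1.769  -1.6161  0.0489] [-179.9795   -0.1807    5.0535]
```

View pics/s18.png

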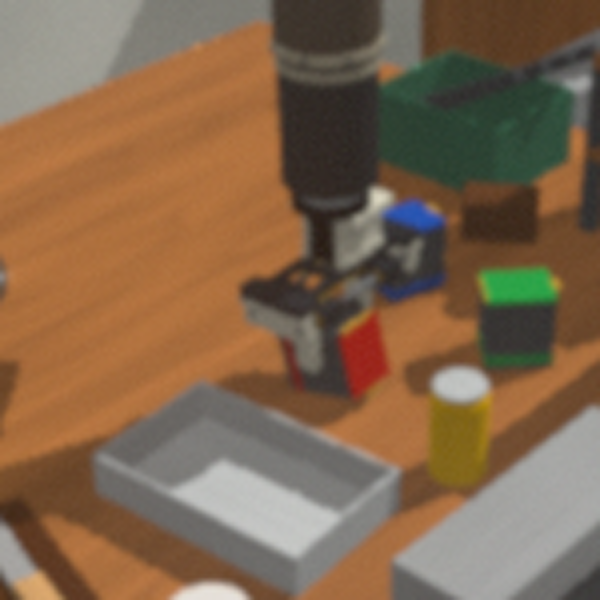

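Call:
apply_moves([
  {"grip":0.8,"dp":[0,0,0],"yaw":0},
  {"grip":1,"dp":[0,0,0],"yaw":0},
  {"grip":1,"dp":[0,0,0],"yaw":0},
  {"grip":1,"dp":[0,0,0],"yaw":0},
  {"grip":1,"dp":[0,0,-30],"yaw":0},
  {"grip":1,"dp":[0,0,-70],"yaw":0},
  {"grip":1,"dp":[-20,50,-100],"yaw":0},
  {"grip":1,"dp":[-20,100,-100],"yaw":0},
  {"grip":1,"dp":[-20,150,-100],"yaw":0},
  {"grip":1,"dp":[-20,200,-100],"yaw":0},
  {"grip":1,"dp":[-20,200,-100],"yaw":0},
])

```text
time_s: 17.12
tcp_pos: [0.4896, -0.0197, 0.1435]
eef_rot: [180.0, 0.0, 4.8]
contact_force: [-0.9, 0.9, -1.2]
gripper_width: 0.0876
```

```bash
python3 look.py s19 190,110,330,230 5; python3 look.py t19 150,130,310,290 3.7 top
```

```text
17.175 [ 0.4898 -0.0184  0.1435] 0.08805384733559364 [0.1309 0.1753 0.0573] [-0.0474  0.1294 -0.0086] [-179.9944    0.0049    4.8268]
17.225 [ 0.4899 -0.0175  0.1435] 0.08755396396680216 [ 0.1522 -0.7253 -0.0506] [-0.0667  0.0932 -0.0136] [-179.9908   -0.0014    4.9043]
```

View pics/s19.png

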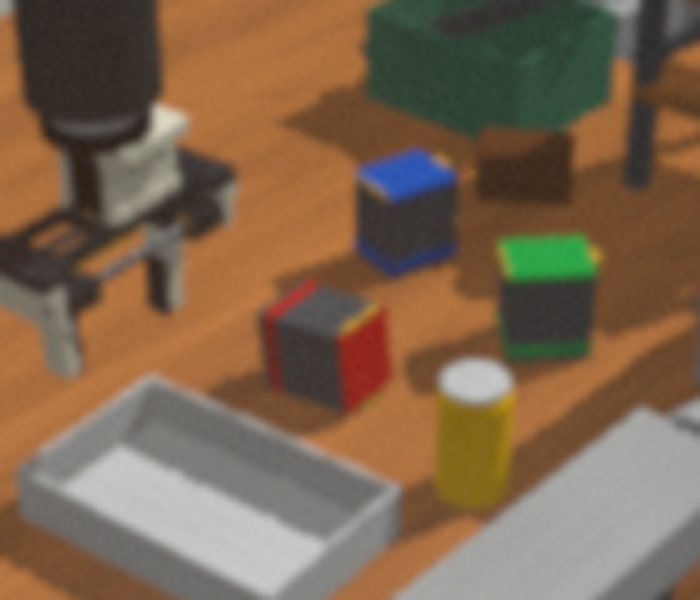

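View pics/t19.png

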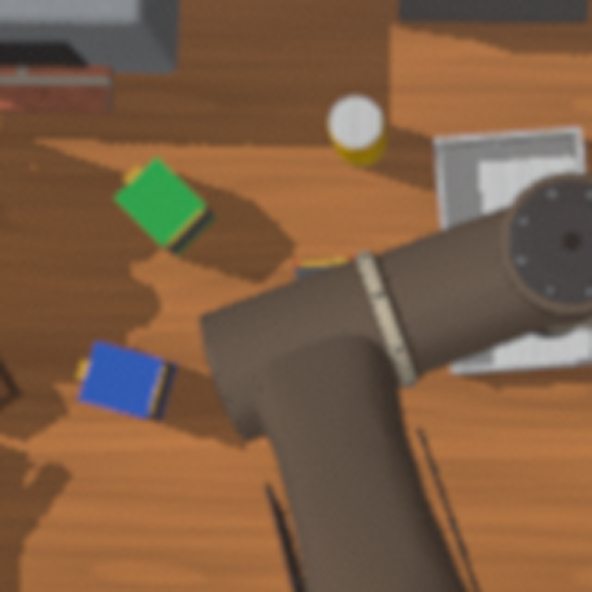

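Run:
```python
from h import *
s=capture('scene')
def S(l): return (np.array(l,float)+.5)/5-.5+[190,110]
b=ray(s,S([[264,317],[306,283]]),.070); h=ray(s,S([[344,330],[384,303]]),.078)
f=ray(s,S([[272,387],[345,409]]),.004)
print(np.round(b*1000,1),np.round(h*1000,1),np.round(f*1000,1)); m=h.mean(0)-b.mean(0); print(np.round(m*1000,1),np.degrees(np.arctan2(m[1],m[0])))
for n in (b,h): d=n[1]-n[0]; print(np.linalg.norm(d),np.degrees(np.arctan2(d[1],d[0])))
```

```text
[[467.6 151.4  70. ]
 [458.1 210.9  70. ]] [[536.1 170.1  78. ]
 [534.  220.2  78. ]] [[472.8 152.3   4. ]
 [537.9 168.6   4. ]]
[72.3 14.   8. ] 10.992131545198601
0.06025018407919503 99.08699339717147
0.05008083695803025 92.41466650705271
```

```bash
python3 p.py 489.3,-17.2,144,5 478,183,115,5
```

```text
dp 6.2 -200.4 29.0 yaw -0.0 rows>= 3.2
```

Call:
apply_moves([
  {"grip":1,"dp":[2,-60,0],"yaw":0},
  {"grip":1,"dp":[4,-120,0],"yaw":0},
  {"grip":1,"dp":[6,-170,0],"yaw":0},
  {"grip":1,"dp":[6,-200,0],"yaw":0},
  {"grip":1,"dp":[6,-200,29],"yaw":0},
  {"grip":1,"dp":[6,-200,29],"yaw":0},
  {"grip":1,"dp":[6,-200,29],"yaw":0},
])

```text
time_s: 18.15
tcp_pos: [0.4786, 0.1832, 0.1152]
eef_rot: [180.0, -0.0, 5.1]
contact_force: [0.8, 0.1, 0.9]
gripper_width: 0.0873
```

```bash
python3 look.py s20 190,90,330,210 5; python3 look.py t20 200,150,300,250 6 top
```

```text
18.2 [0.4789 0.1831 0.1155] 0.087729534573742 [ 0.4929 -0.2183  0.5306] [-0.0986  0.0997 -0.0038] [-179.9788   -0.0568    5.0336]
18.25 [0.479  0.183  0.1156] 0.08768667029069008 [-0.1088  0.1584  0.6085] [-0.132   0.184  -0.0074] [-179.9613   -0.0713    5.0085]
```

View pics/s20.png

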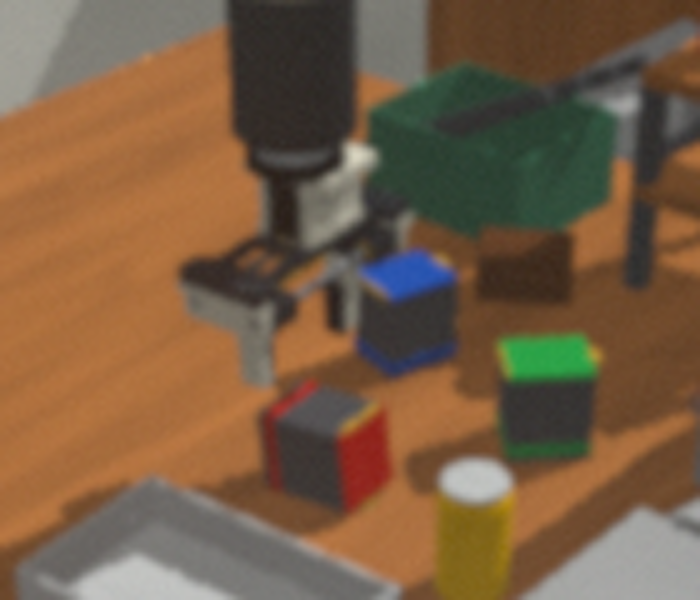

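View pics/t20.png

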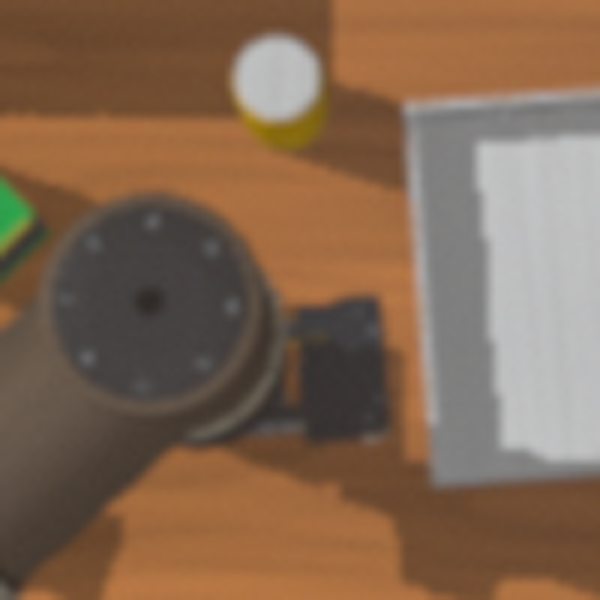

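Call:
apply_moves([
  {"grip":1,"dp":[0,0,40],"yaw":0},
  {"grip":1,"dp":[0,0,70],"yaw":0},
  {"grip":1,"dp":[0,0,85],"yaw":0},
  {"grip":1,"dp":[0,0,92],"yaw":0},
  {"grip":1,"dp":[0,0,92],"yaw":0},
])

```text
time_s: 18.88
tcp_pos: [0.4789, 0.1828, 0.023]
eef_rot: [-180.0, -0.0, 5.0]
contact_force: [0.3, 0.4, 0.2]
gripper_width: 0.0877
```

```bash
python3 look.py s21 190,90,330,210 5
```

```text
18.925 [0.4791 0.183  0.0233] 0.08761171918311589 [-0.2508 -0.6114  0.4079] [-0.1001  0.1089 -0.0011] [-179.9679   -0.0581    5.0078]
```

View pics/s21.png

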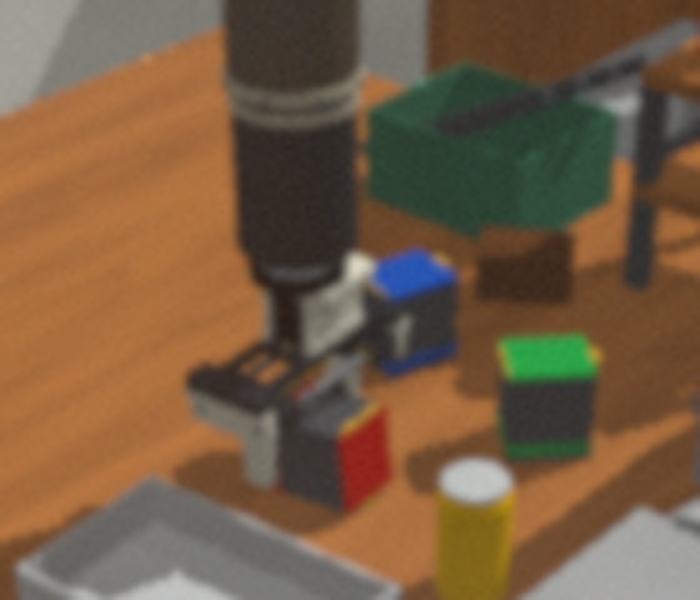

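Call:
apply_moves([
  {"grip":0,"dp":[0,0,0],"yaw":0},
  {"grip":0,"dp":[0,0,0],"yaw":0},
  {"grip":0,"dp":[0,0,0],"yaw":0},
  {"grip":0,"dp":[0,0,0],"yaw":0},
  {"grip":0,"dp":[0,0,0],"yaw":0},
  {"grip":0,"dp":[0,0,0],"yaw":0},
  {"grip":0,"dp":[0,0,-10],"yaw":0},
  {"grip":0,"dp":[0,0,-20],"yaw":0},
  {"grip":0,"dp":[0,0,-20],"yaw":0},
], newtons=55)

```text
time_s: 20.05
tcp_pos: [0.4789, 0.183, 0.0434]
eef_rot: [-179.9, -0.1, 5.0]
contact_force: [0.6, 1.2, -4.8]
gripper_width: 0.0597
```

```bash
python3 look.py s22 190,90,330,210 5
```

```text
20.1 [0.4787 0.1828 0.0429] 0.06007960795746179 [-0.1905  0.8527 -5.6544] [-0.0824  0.1852  0.0115] [-179.9623   -0.0366    4.9909]
```

View pics/s22.png

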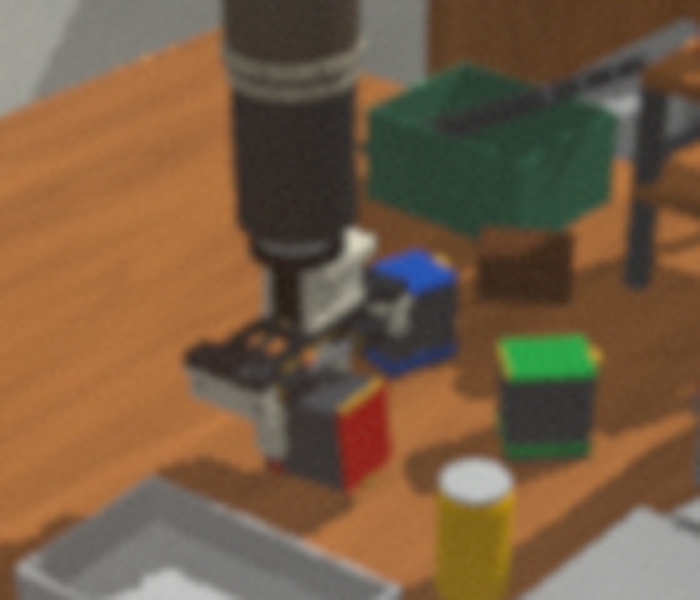

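```bash
python3 p.py 478,183,43,5 525,-8,110,5
```

```text
dp 30.2 194.4 -67.0 yaw -0.0 rows>= 3.3
```

Call:
apply_moves([
  {"grip":0,"dp":[0,0,-30],"yaw":0},
  {"grip":0,"dp":[2,15,-60],"yaw":0},
  {"grip":0,"dp":[8,50,-67],"yaw":0},
  {"grip":0,"dp":[15,90,-67],"yaw":0},
  {"grip":0,"dp":[22,130,-67],"yaw":0},
  {"grip":0,"dp":[27,170,-67],"yaw":0},
  {"grip":0,"dp":[30,194,-67],"yaw":0},
  {"grip":0,"dp":[30,194,-67],"yaw":0},
  {"grip":0,"dp":[30,194,-67],"yaw":0},
])

```text
time_s: 21.22
tcp_pos: [0.525, -0.0079, 0.1092]
eef_rot: [-180.0, 0.0, 5.0]
contact_force: [-0.3, -0.5, -5.7]
gripper_width: 0.0594
```

Call:
apply_moves([
  {"grip":0,"dp":[0,0,0],"yaw":0},
  {"grip":0,"dp":[0,0,0],"yaw":0},
], newtons=7)

```text
time_s: 21.48
tcp_pos: [0.5253, -0.0073, 0.1096]
eef_rot: [-180.0, -0.0, 5.1]
contact_force: [0.3, 0.0, -4.4]
gripper_width: 0.0599
```

```bash
python3 look.py s23 170,100,320,250 4
```

```text
21.525 [ 0.5253 -0.0074  0.1096] 0.05995949370421745 [-0.1085 -0.2733 -5.1684] [-0.1585  0.2076  0.001 ] [-179.9959   -0.0037    5.0579]
```

View pics/s23.png

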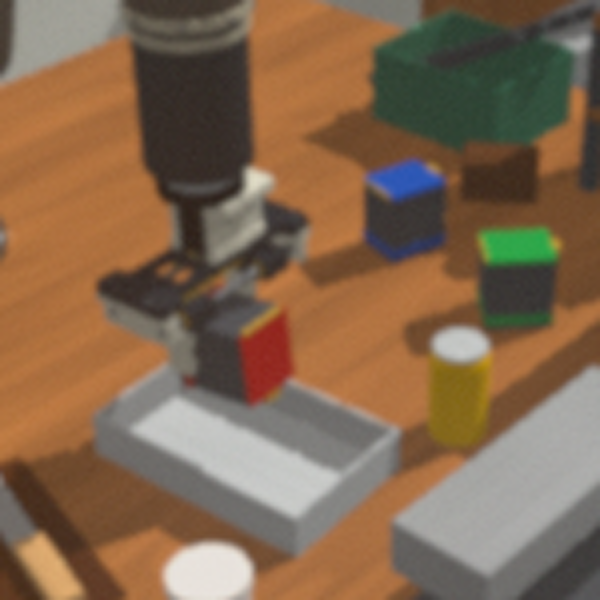

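Call:
apply_moves([
  {"grip":0,"dp":[0,0,0],"yaw":0},
  {"grip":0,"dp":[0,0,0],"yaw":0},
], newtons=5)

```text
time_s: 21.78
tcp_pos: [0.5253, -0.0078, 0.1096]
eef_rot: [-180.0, -0.0, 5.0]
contact_force: [0.2, 0.2, -6.2]
gripper_width: 0.06
```

```bash
python3 look.py s24 170,100,320,250 4
```

```text
21.825 [ 0.5253 -0.0079  0.1096] 0.05978378386576165 [-0.0032 -0.58   -4.7904] [-0.1134  0.1818 -0.0086] [-179.9976   -0.0002    5.0091]
```

View pics/s24.png

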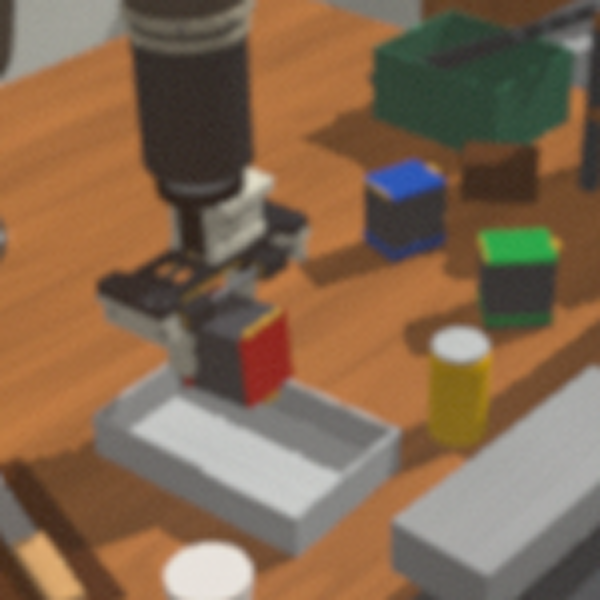

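Call:
apply_moves([
  {"grip":0,"dp":[0,0,0],"yaw":0},
  {"grip":0,"dp":[0,0,0],"yaw":0},
], newtons=4)

```text
time_s: 22.08
tcp_pos: [0.5253, -0.008, 0.1096]
eef_rot: [-180.0, 0.0, 5.0]
contact_force: [0.4, -0.7, -5.4]
gripper_width: 0.0595
```

```bash
python3 look.py s25 170,100,320,250 4
```

```text
22.125 [ 0.5252 -0.008   0.1095] 0.060044868655290976 [-1.6429  0.0149 -5.7286] [-0.1204  0.3096  0.0197] [-179.998     0.01      4.9953]
```

View pics/s25.png

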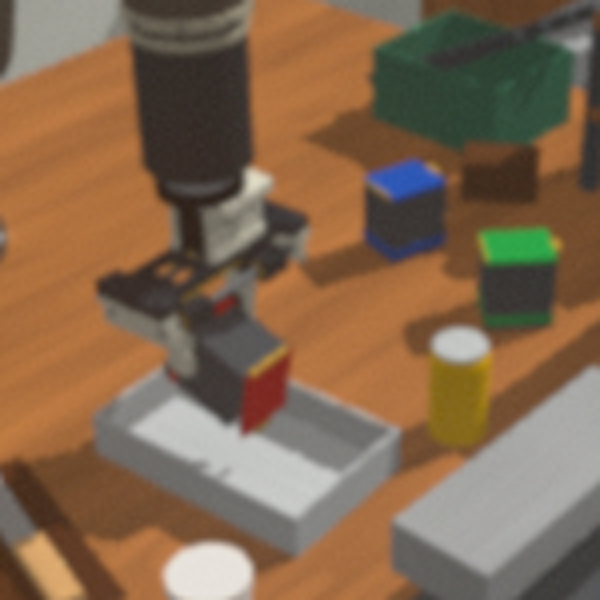

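Call:
apply_moves([
  {"grip":0,"dp":[0,0,-5],"yaw":0},
  {"grip":0,"dp":[0,0,-10],"yaw":0},
  {"grip":0,"dp":[0,0,-15],"yaw":0},
], newtons=4)

```text
time_s: 22.5
tcp_pos: [0.5256, -0.008, 0.1252]
eef_rot: [-180.0, -0.0, 5.0]
contact_force: [-1.1, -0.9, -3.6]
gripper_width: 0.0598
```

```bash
python3 look.py s26 170,100,320,250 4
```

```text
22.55 [ 0.526  -0.0079  0.126 ] 0.060054335484895555 [-0.1049  1.4364 -1.6981] [0.0756 0.2308 0.0135] [-179.9941   -0.1008    5.0183]
```

View pics/s26.png

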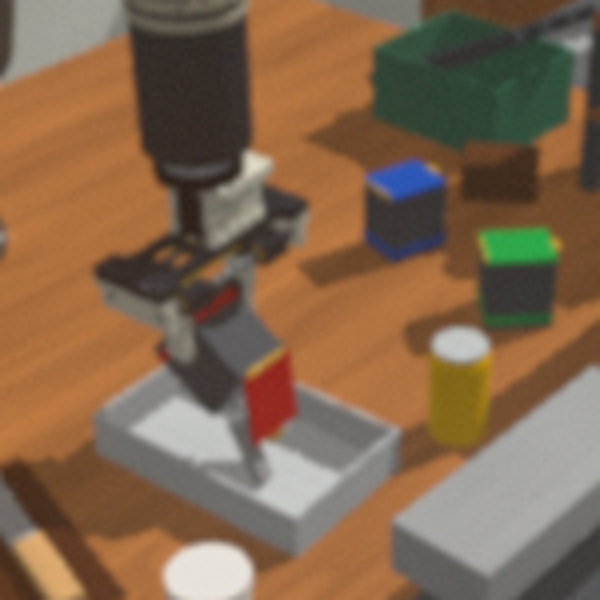

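Call:
apply_moves([
  {"grip":0,"dp":[0,0,0],"yaw":0},
  {"grip":0,"dp":[0,0,-5],"yaw":0},
  {"grip":0,"dp":[0,0,-15],"yaw":0},
  {"grip":0,"dp":[0,0,-25],"yaw":0},
  {"grip":0,"dp":[0,0,-25],"yaw":0},
], newtons=20)

```text
time_s: 23.18
tcp_pos: [0.5262, -0.0078, 0.1509]
eef_rot: [-180.0, -0.1, 5.0]
contact_force: [-0.2, -0.0, -2.3]
gripper_width: 0.0598
```

```bash
python3 look.py s27 170,100,320,250 4;python3 look.py t27 200,150,340,250 5 top
```

```text
23.225 [ 0.5257 -0.0078  0.1503] 0.0598024411394412 [ 0.2977  0.2944 -2.164 ] [-0.0352  0.1579 -0.004 ] [-179.9749   -0.0872    5.0024]
23.275 [ 0.5254 -0.0079  0.1498] 0.059701672215780564 [ 0.1816  0.5007 -2.2869] [-0.0878  0.1544  0.0141] [-179.9851   -0.0304    4.9993]
```

View pics/s27.png

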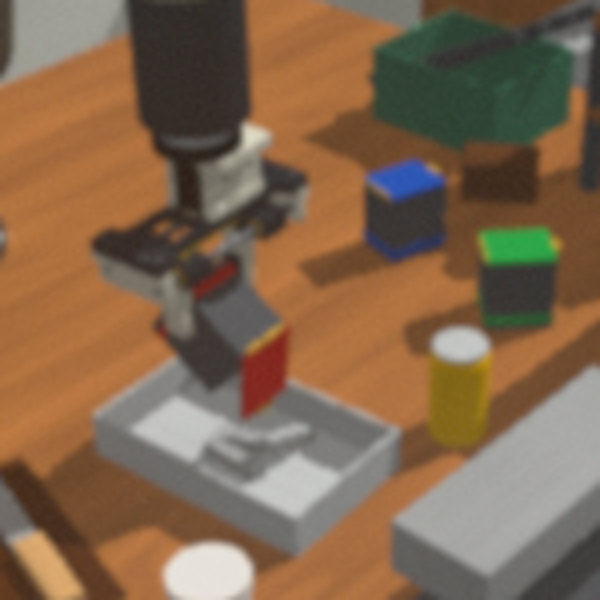

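View pics/t27.png

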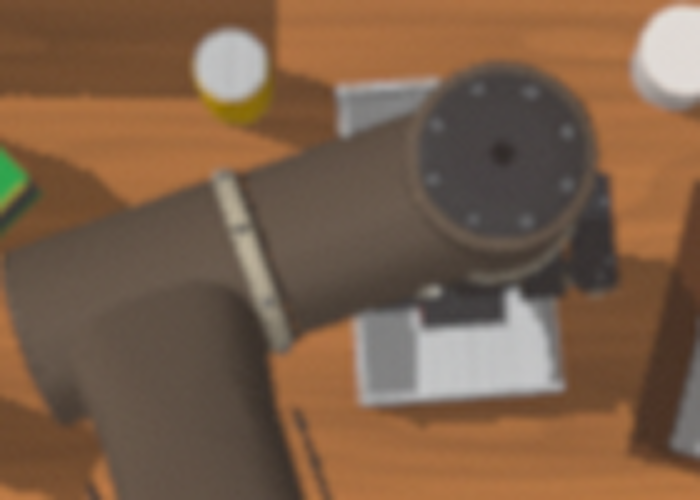

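```bash
python3 p.py 525,-8,150,5 500,183,150,5 500,183,90,5
```

```text
dp -8.3 -192.5 0.0 yaw -0.0 rows>= 3.1
dp -8.3 -192.5 60.0 yaw -0.0 rows>= 3.2
```

Call:
apply_moves([
  {"grip":0,"dp":[-2,-40,0],"yaw":0},
  {"grip":0,"dp":[-4,-85,0],"yaw":0},
  {"grip":0,"dp":[-6,-130,0],"yaw":0},
  {"grip":0,"dp":[-8,-170,0],"yaw":0},
  {"grip":0,"dp":[-8,-192,0],"yaw":0},
  {"grip":0,"dp":[-8,-192,30],"yaw":0},
  {"grip":0,"dp":[-8,-192,60],"yaw":0},
  {"grip":0,"dp":[-8,-192,75],"yaw":0},
  {"grip":0,"dp":[-8,-192,75],"yaw":0},
])

```text
time_s: 24.4
tcp_pos: [0.5005, 0.1821, 0.074]
eef_rot: [179.9, 0.1, 5.0]
contact_force: [0.1, -0.7, -2.4]
gripper_width: 0.06
```

```bash
python3 look.py s28 170,90,320,240 4
```

```text
24.45 [0.5007 0.1823 0.0746] 0.059839423367660266 [-0.0172 -1.0933 -2.2289] [-0.0989  0.1363 -0.0625] [179.9676   0.0375   4.9836]
```

View pics/s28.png

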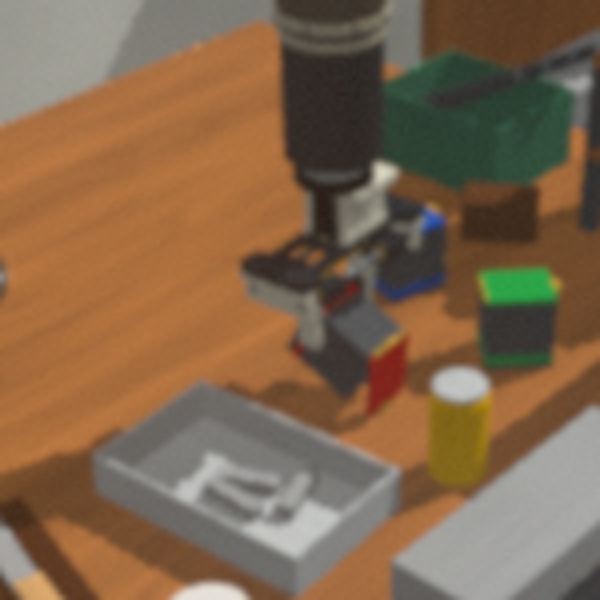

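Call:
apply_moves([
  {"grip":0,"dp":[0,0,8],"yaw":0},
  {"grip":0,"dp":[-3,0,16],"yaw":0},
  {"grip":0,"dp":[-8,0,24],"yaw":0},
  {"grip":0,"dp":[-14,0,30],"yaw":0},
], newtons=12)

```text
time_s: 24.95
tcp_pos: [0.4862, 0.1814, 0.0441]
eef_rot: [-180.0, -0.0, 5.0]
contact_force: [-0.7, 0.5, 1.4]
gripper_width: 0.0601
```

```bash
python3 look.py s29 170,90,320,240 4
```

```text
25.0 [0.4851 0.181  0.0434] 0.059957883432963606 [-1.9221  1.2428 -0.3605] [0.7062 0.5835 0.1312] [179.9824   0.0755   4.9899]
```

View pics/s29.png

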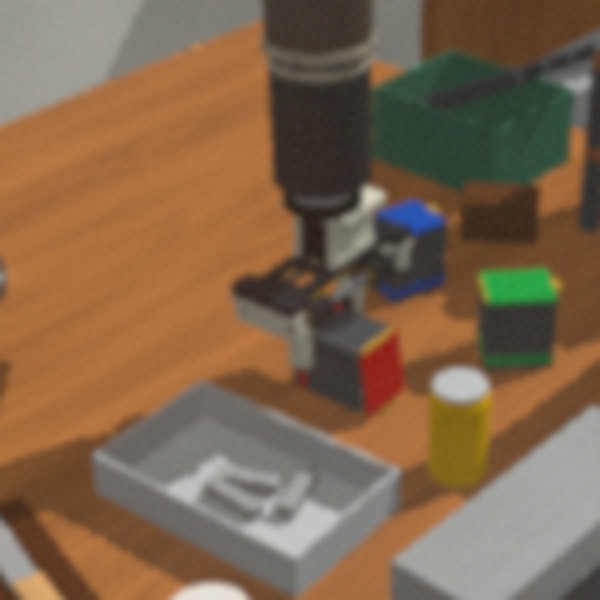

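Call:
apply_moves([
  {"grip":0,"dp":[-7,0,7],"yaw":0},
  {"grip":0,"dp":[-13,0,14],"yaw":0},
  {"grip":0,"dp":[-16,0,20],"yaw":0},
  {"grip":0,"dp":[-18,0,23],"yaw":0},
], newtons=10)

```text
time_s: 25.5
tcp_pos: [0.4706, 0.1801, 0.023]
eef_rot: [-180.0, -0.2, 5.1]
contact_force: [4.5, -7.4, 15.7]
gripper_width: 0.0601
```

```bash
python3 look.py s30 170,90,320,240 4
```

```text
25.55 [0.4704 0.1801 0.0227] 0.05998056874932996 [ 4.6348 -4.7638 11.6843] [-2.198  -1.7052  0.0708] [-179.9788   -0.2018    5.0922]
```

View pics/s30.png

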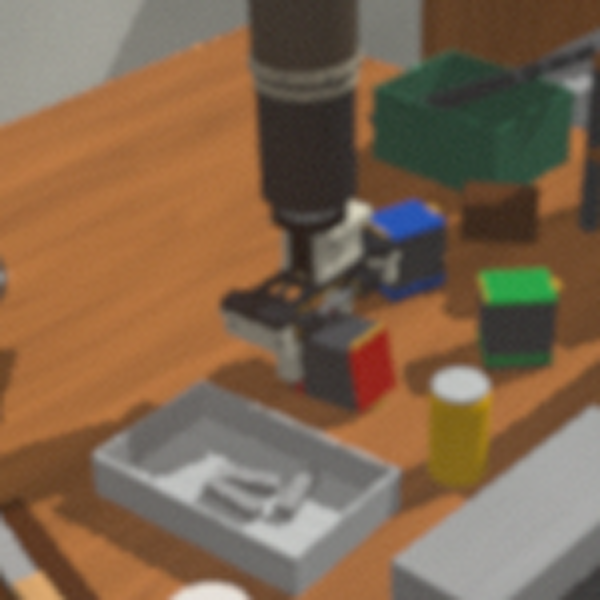

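Call:
apply_moves([
  {"grip":1,"dp":[0,0,0],"yaw":0},
  {"grip":1,"dp":[0,0,0],"yaw":0},
  {"grip":1,"dp":[0,0,-2],"yaw":0},
  {"grip":1,"dp":[0,0,-2],"yaw":0},
  {"grip":1,"dp":[0,0,-2],"yaw":0},
])

```text
time_s: 26.18
tcp_pos: [0.4687, 0.1798, 0.0235]
eef_rot: [180.0, 0.0, 5.0]
contact_force: [0.1, -0.1, 0.4]
gripper_width: 0.0873
```

```bash
python3 look.py s31 190,90,320,220 5
```

```text
26.225 [0.4687 0.1798 0.0235] 0.0876714176406703 [ 0.361  -0.1158 -0.154 ] [-0.1193  0.1167  0.0577] [-179.9996    0.0014    5.0024]
```

View pics/s31.png

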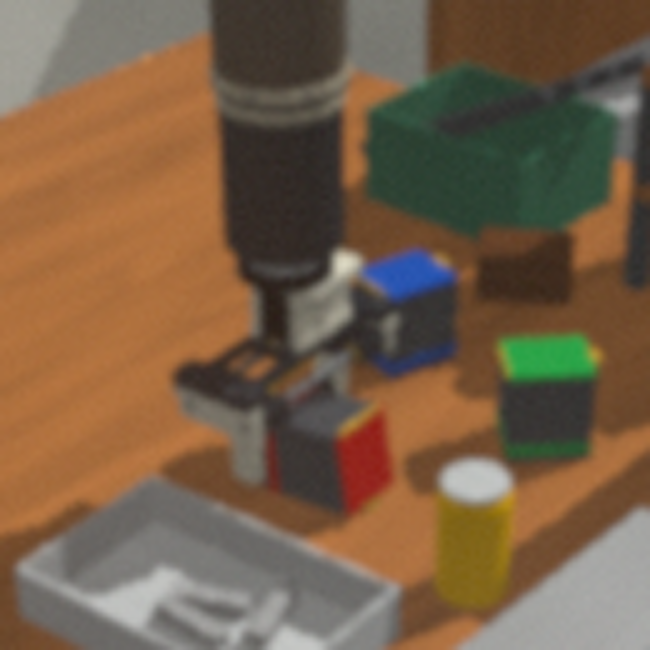

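Run:
```python
from h import *
s=capture('scene')
def S(l): return (np.array(l,float)+.5)/5-.5+[190,90]
print(np.round(1000*ray(s,S([[345,513],[392,484]]),.0),1)); print(np.round(1000*ray(s,S([[342,437],[383,410],[268,425]]),.072),1))
```

```text
[[537.9 168.7   0. ]
 [539.7 224.3   0. ]]
[[535.5 168.5  72. ]
 [534.1 219.   72. ]
 [480.2 142.9  72. ]]
```

```bash
python3 p.py 468.1,180.2,24,5 516,189,19,8
```

```text
dp 48.5 -4.6 5.0 yaw -0.0524 rows>= 0.8
```

Call:
apply_moves([
  {"grip":1,"dp":[15,-1.5,0],"yaw":-0.02},
  {"grip":1,"dp":[32,-3,0],"yaw":-0.04},
  {"grip":1,"dp":[48.5,-4.6,0],"yaw":-0.0524},
  {"grip":1,"dp":[48.5,-4.6,3],"yaw":-0.0524},
  {"grip":1,"dp":[48.5,-4.6,5],"yaw":-0.0524},
  {"grip":1,"dp":[48.5,-4.6,5],"yaw":-0.0524},
])

```text
time_s: 27.02
tcp_pos: [0.516, 0.1882, 0.0182]
eef_rot: [180.0, 0.1, 8.0]
contact_force: [-0.7, 0.3, -0.0]
gripper_width: 0.0875
```

```bash
python3 look.py s32 190,90,320,220 5; python3 look.py t32 200,150,300,250 6 top
```

```text
27.075 [0.5162 0.1884 0.0184] 0.08777754363155214 [-0.7533 -0.1863 -0.1713] [-0.0758  0.1775  0.0183] [179.9842   0.0287   8.0095]
27.125 [0.5163 0.1885 0.0186] 0.08753900194348328 [-0.0391 -0.0136 -0.1731] [-0.0059  0.1105  0.0551] [179.995    0.0096   8.0168]
```

View pics/s32.png

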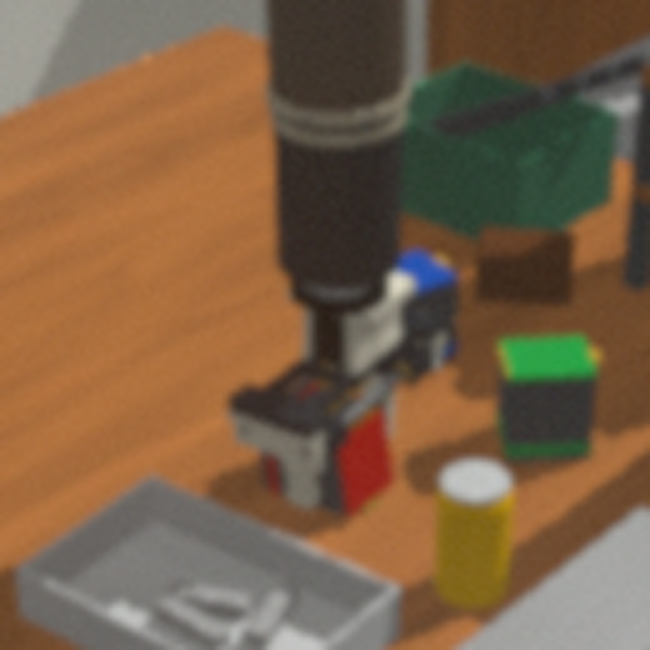

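View pics/t32.png

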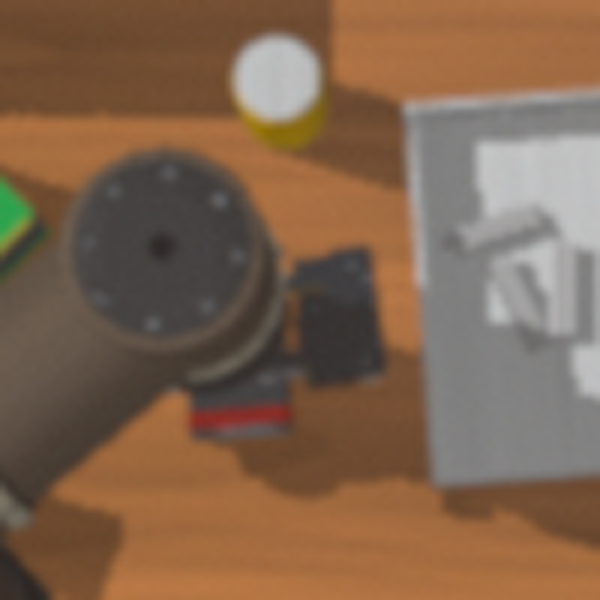

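Run:
```python
from h import *
c=capture('top')
def T(l): return (np.array(l,float)+.5)/6-.5+[200,150]
print(np.round(1000*ray(c,T([[190,438],[293,433]]),.070),1))
```

```text
[[457.5 209.3  70. ]
 [461.3 146.3  70. ]]
```

Call:
apply_moves([
  {"grip":1,"dp":[3.3,5.5,0],"yaw":0.052},
  {"grip":1,"dp":[3.3,5.5,0],"yaw":0.052},
  {"grip":0,"dp":[3.3,5.5,0],"yaw":0.052},
  {"grip":0,"dp":[3.3,5.5,0],"yaw":0.052},
  {"grip":0,"dp":[3.3,5.5,0],"yaw":0.052},
  {"grip":0,"dp":[3.3,5.5,0],"yaw":0.052},
  {"grip":0,"dp":[3.3,5.5,0],"yaw":0.052},
  {"grip":0,"dp":[3.3,5.5,0],"yaw":0.052},
  {"grip":0,"dp":[3.3,5.5,-20],"yaw":0.052},
  {"grip":0,"dp":[3.3,5.5,-50],"yaw":0.052},
  {"grip":0,"dp":[3.3,5.5,-50],"yaw":0.052},
], newtons=25)

```text
time_s: 28.55
tcp_pos: [0.5218, 0.1843, 0.0703]
eef_rot: [-179.9, -0.2, 5.0]
contact_force: [0.5, 0.4, -2.2]
gripper_width: 0.0599
```

```bash
python3 look.py s33 190,90,320,220 5
```

```text
28.6 [0.5208 0.1838 0.069 ] 0.059889899471176664 [ 0.9307 -0.956  -2.5383] [-0.1579  0.1403 -0.045 ] [-179.9431   -0.0585    5.0078]
```

View pics/s33.png

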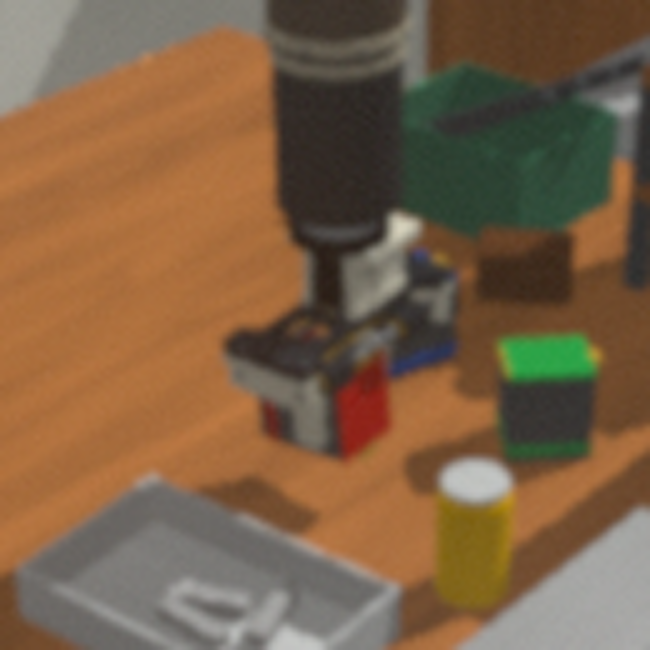

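```bash
python3 p.py 520,184,69,5 520,184,95,5 551,82,90,-84.8
```

```text
dp 0.0 0.0 -26.0 yaw -0.0 rows>= 0.4
dp 22.0 104.3 -21.0 yaw 1.5673 rows>= 8.4
```

Call:
apply_moves([
  {"grip":0,"dp":[0,0,-26],"yaw":0.1},
  {"grip":0,"dp":[2,11,-26],"yaw":0.28},
  {"grip":0,"dp":[4,22,-26],"yaw":0.46},
  {"grip":0,"dp":[6,34,-26],"yaw":0.64},
  {"grip":0,"dp":[9,46,-26],"yaw":0.82},
  {"grip":0,"dp":[12,58,-26],"yaw":1.0},
  {"grip":0,"dp":[15,70,-26],"yaw":1.18},
  {"grip":0,"dp":[18,82,-26],"yaw":1.36},
  {"grip":0,"dp":[20,94,-26],"yaw":1.5},
  {"grip":0,"dp":[22,104,-21],"yaw":1.567},
  {"grip":0,"dp":[22,104,-21],"yaw":1.567},
  {"grip":0,"dp":[22,104,-21],"yaw":1.567},
])

```text
time_s: 30.1
tcp_pos: [0.5512, 0.0819, 0.0889]
eef_rot: [179.9, -0.0, -84.7]
contact_force: [-0.1, -0.9, -2.2]
gripper_width: 0.0598
```

Call:
apply_moves([
  {"grip":0,"dp":[0,0,0],"yaw":0},
  {"grip":0,"dp":[0,0,0],"yaw":0},
], newtons=4)

```text
time_s: 30.35
tcp_pos: [0.5517, 0.0823, 0.0896]
eef_rot: [-180.0, 0.0, -84.7]
contact_force: [-0.3, 0.7, -2.0]
gripper_width: 0.06
```

```bash
python3 look.py s34 170,90,320,240 4; python3 look.py t34 200,150,320,250 6 top
```

```text
30.4 [0.5517 0.0823 0.0897] 0.05985116113941559 [ 0.4343 -0.5646 -1.6487] [-0.0482  0.0581  0.0444] [-179.9872    0.006   -84.7152]
30.45 [0.5517 0.0822 0.0897] 0.059728655852812895 [-0.2853  0.1593 -2.2087] [-0.0267  0.1325 -0.0259] [-179.9882    0.005   -84.7224]
```

View pics/s34.png

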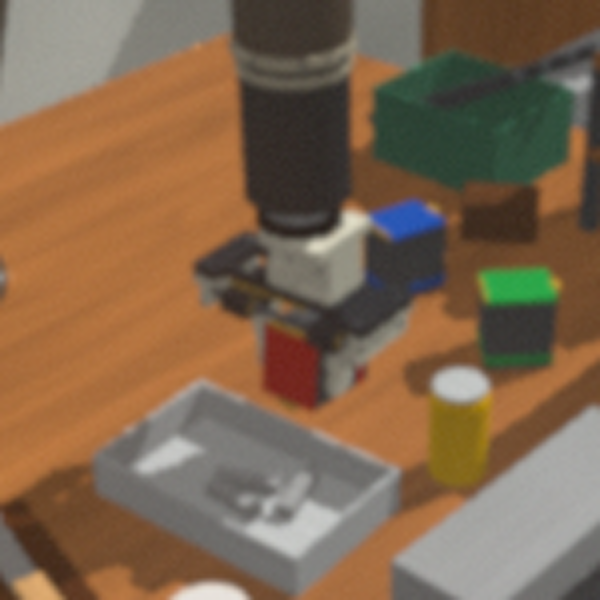

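View pics/t34.png

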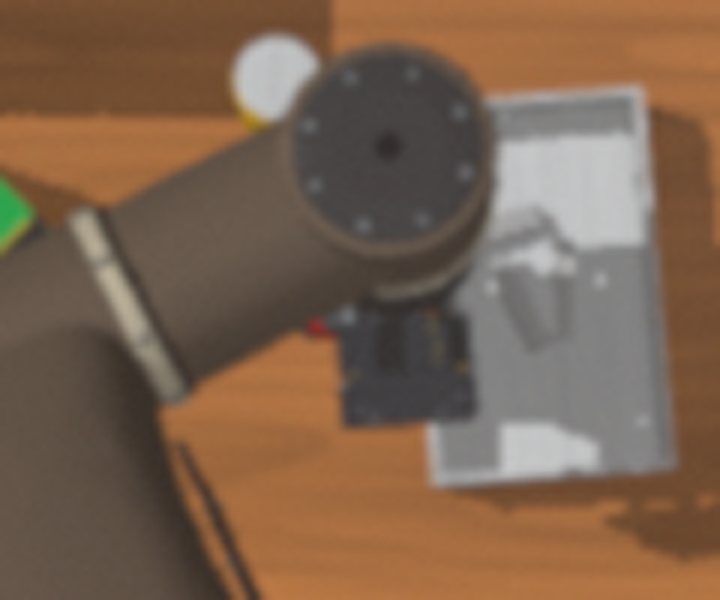

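```bash
python3 p.py 551,82,90,-84.8 571.5,-146,110,-84.8 571.5,-146,56,-84.8
```

```text
dp 228.9 0.2 -20.0 yaw -0.0 rows>= 3.7
dp 228.9 0.2 34.0 yaw -0.0 rows>= 3.7
```

Call:
apply_moves([
  {"grip":0,"dp":[0,0,-15],"yaw":0},
  {"grip":0,"dp":[40,0,-20],"yaw":0},
  {"grip":0,"dp":[85,0,-20],"yaw":0},
  {"grip":0,"dp":[130,0,-20],"yaw":0},
  {"grip":0,"dp":[180,0,-20],"yaw":0},
  {"grip":0,"dp":[215,0,-20],"yaw":0},
  {"grip":0,"dp":[229,0,-20],"yaw":0},
  {"grip":0,"dp":[229,0,5],"yaw":0},
  {"grip":0,"dp":[229,0,34],"yaw":0},
  {"grip":0,"dp":[229,0,34],"yaw":0},
], newtons=20)

```text
time_s: 31.7
tcp_pos: [0.5712, -0.1457, 0.0542]
eef_rot: [179.8, 0.0, -84.7]
contact_force: [-0.1, 0.6, -2.8]
gripper_width: 0.0599
```

```bash
python3 look.py s35 130,110,290,260 4.5; python3 look.py t35 240,150,370,260 6 top
```

```text
31.75 [ 0.5725 -0.1458  0.0557] 0.06013761112084426 [ 0.5437  0.3823 -2.7294] [-0.0206  0.0287 -0.0146] [179.9199  -0.0085 -84.7158]
31.8 [ 0.5734 -0.1458  0.0566] 0.05995939278013841 [ 0.253  -0.0981 -3.1549] [-0.0252 -0.0018  0.0283] [-179.9591   -0.024   -84.7018]
```

View pics/s35.png

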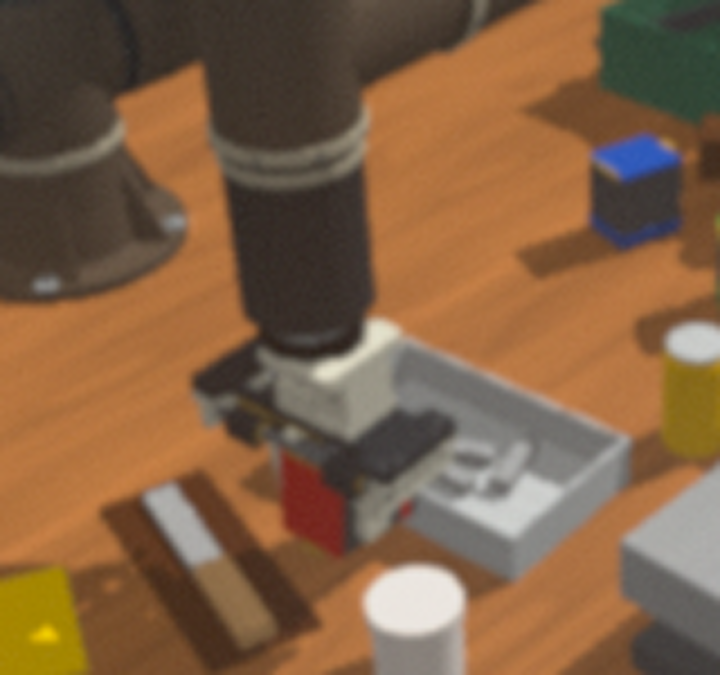

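View pics/t35.png

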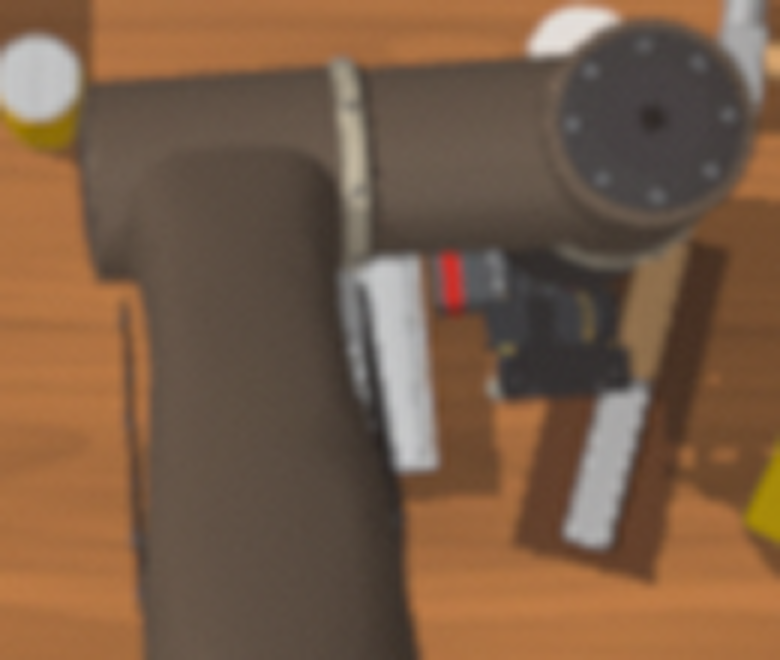

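Call:
apply_moves([
  {"grip":0,"dp":[-5,0,-3],"yaw":0},
  {"grip":0,"dp":[-10,0,-9],"yaw":0},
  {"grip":0,"dp":[-15,0,-16],"yaw":0},
  {"grip":0,"dp":[-20,0,-21],"yaw":0},
  {"grip":0,"dp":[-26,0,-26],"yaw":0},
], newtons=7)

```text
time_s: 32.42
tcp_pos: [0.5703, -0.1198, 0.0821]
eef_rot: [-180.0, 0.0, -84.8]
contact_force: [0.1, -1.0, -3.3]
gripper_width: 0.0598
```

```bash
python3 look.py s36 130,110,290,260 4.5; python3 look.py t36 240,150,370,260 6 top
```

```text
32.475 [ 0.5706 -0.1193  0.0827] 0.060181885990391794 [-0.459   0.6019 -2.6861] [ 0.0933  0.0862 -0.05  ] [-179.9348    0.0007  -84.7367]
32.525 [ 0.5706 -0.1196  0.0823] 0.060201150411317864 [-0.3939  0.0554 -2.8865] [-0.0389  0.044  -0.046 ] [-179.9349   -0.0018  -84.7195]
```

View pics/s36.png

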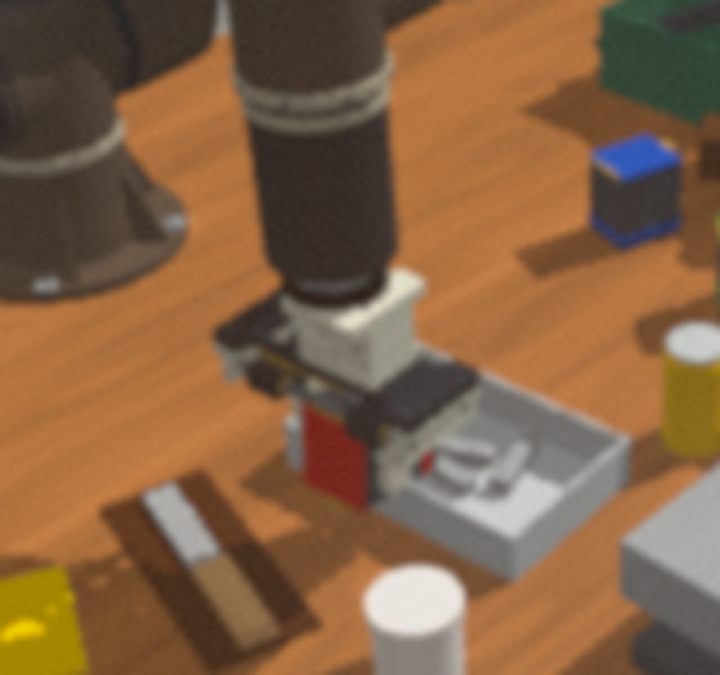

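View pics/t36.png

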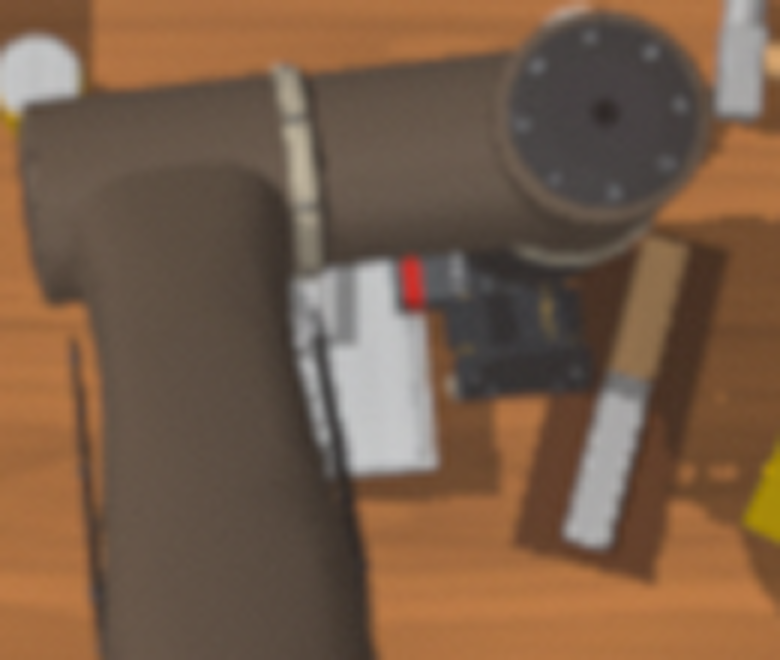

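Call:
apply_moves([
  {"grip":0,"dp":[15,0,0],"yaw":0},
  {"grip":0,"dp":[32,0,0],"yaw":0},
  {"grip":0,"dp":[34,0,20],"yaw":0},
  {"grip":0,"dp":[34,0,30],"yaw":0},
  {"grip":0,"dp":[34,0,31],"yaw":0},
  {"grip":0,"dp":[28,0,31],"yaw":0},
  {"grip":0,"dp":[22,0,31],"yaw":0},
], newtons=5)

```text
time_s: 33.4
tcp_pos: [0.5727, -0.1416, 0.0512]
eef_rot: [-179.9, -0.0, -84.7]
contact_force: [0.2, 0.1, -2.6]
gripper_width: 0.0598
```

```bash
python3 look.py s37 130,110,290,260 4.5; python3 look.py t37 240,150,370,260 6 top
```

```text
33.45 [ 0.5726 -0.141   0.0512] 0.06010787860994839 [ 0.3576  1.2671 -2.5171] [ 0.041   0.17   -0.0002] [-179.944     0.0049  -84.7216]
33.5 [ 0.5726 -0.1412  0.0512] 0.060016672926983095 [ 0.0082  0.2884 -2.4652] [-0.0646  0.1058 -0.0255] [-179.9461    0.0015  -84.6982]
```

View pics/s37.png

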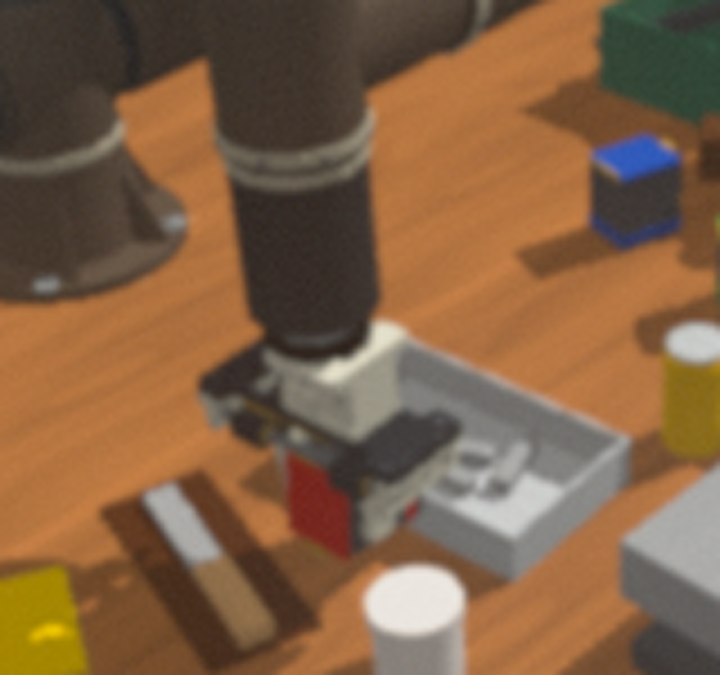

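View pics/t37.png

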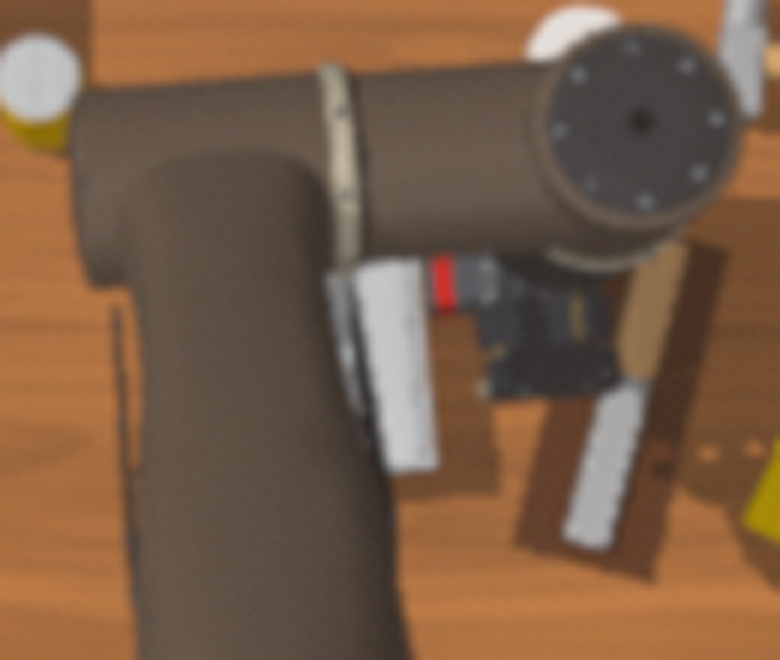

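Call:
apply_moves([
  {"grip":0,"dp":[-5,0,0],"yaw":0},
  {"grip":0,"dp":[-10,0,0],"yaw":0},
], newtons=5)

```text
time_s: 33.75
tcp_pos: [0.5716, -0.1329, 0.0515]
eef_rot: [-180.0, -0.1, -84.7]
contact_force: [-1.4, -8.8, 2.8]
gripper_width: 0.0599
```

```bash
python3 look.py s38 130,110,290,260 4.5
```

```text
33.8 [ 0.5716 -0.1325  0.0515] 0.06020350157377194 [-0.4018 -5.2628  1.5418] [-2.0026  0.3617 -0.0335] [-179.971    -0.0836  -84.7196]
```

View pics/s38.png

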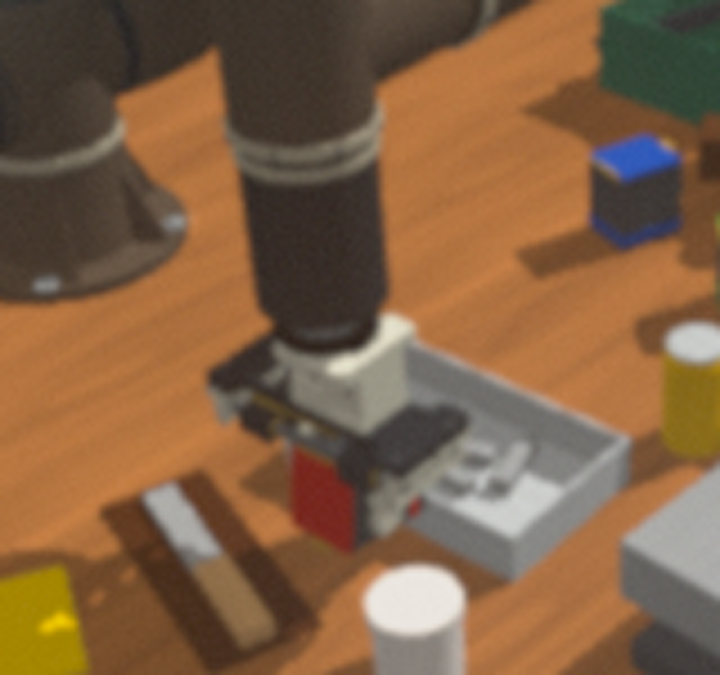

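Call:
apply_moves([
  {"grip":0,"dp":[-5,0,-4],"yaw":0},
  {"grip":0,"dp":[-9,0,-9],"yaw":0},
  {"grip":0,"dp":[-13,0,-14],"yaw":0},
  {"grip":0,"dp":[-17,0,-18],"yaw":0},
], newtons=5)

```text
time_s: 34.3
tcp_pos: [0.5697, -0.1148, 0.0688]
eef_rot: [-180.0, 0.0, -84.8]
contact_force: [0.6, -0.8, -3.5]
gripper_width: 0.0601
```

```bash
python3 look.py s39 130,110,290,260 4.5
```

```text
34.35 [ 0.5699 -0.1144  0.0693] 0.060298449767064645 [-0.2814 -1.1818 -2.5648] [-0.0487  0.1388 -0.0341] [-179.9709    0.0104  -84.7362]
```

View pics/s39.png

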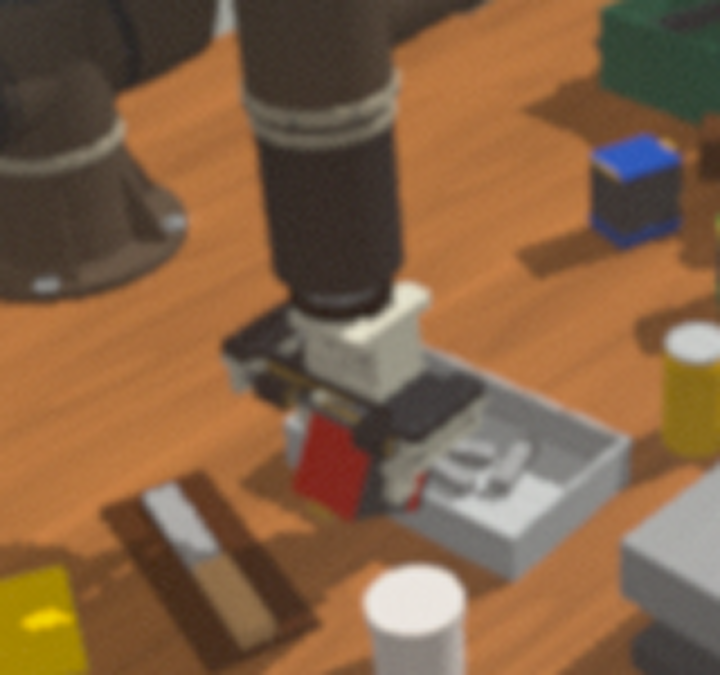

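Call:
apply_moves([
  {"grip":0,"dp":[-5,0,-1],"yaw":0},
  {"grip":0,"dp":[-10,0,-4],"yaw":0},
  {"grip":0,"dp":[-15,0,-7],"yaw":0},
  {"grip":0,"dp":[-20,0,-9],"yaw":0},
], newtons=5)

```text
time_s: 34.85
tcp_pos: [0.5679, -0.0948, 0.0775]
eef_rot: [180.0, 0.0, -84.8]
contact_force: [0.8, -1.4, -1.7]
gripper_width: 0.0601
```

```bash
python3 look.py s40 130,110,290,260 4.5
```

```text
34.9 [ 0.5679 -0.0944  0.0777] 0.0599252064004661 [-0.6961  1.0161 -1.8822] [-0.0272  0.1204  0.0286] [179.9996   0.0185 -84.7422]
```

View pics/s40.png

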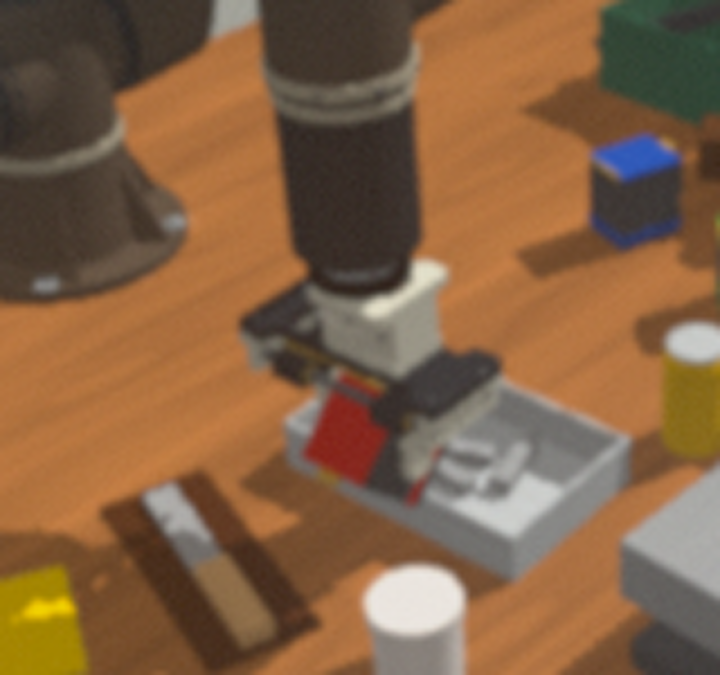

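Call:
apply_moves([
  {"grip":0,"dp":[-6,0,-2],"yaw":0},
  {"grip":0,"dp":[-12,0,-3],"yaw":0},
  {"grip":0,"dp":[-18,0,-4],"yaw":0},
  {"grip":0,"dp":[-24,0,-4],"yaw":0},
], newtons=5)

```text
time_s: 35.4
tcp_pos: [0.5656, -0.071, 0.0816]
eef_rot: [180.0, 0.0, -84.8]
contact_force: [-0.3, -0.9, -1.1]
gripper_width: 0.0598
```

```bash
python3 look.py s41 130,110,290,260 4.5
```

```text
35.45 [ 0.5656 -0.0705  0.0816] 0.06006416667408418 [-1.0661 -0.3386 -0.9285] [ 0.0686  0.3222 -0.0634] [179.9979   0.0103 -84.7449]
```

View pics/s41.png

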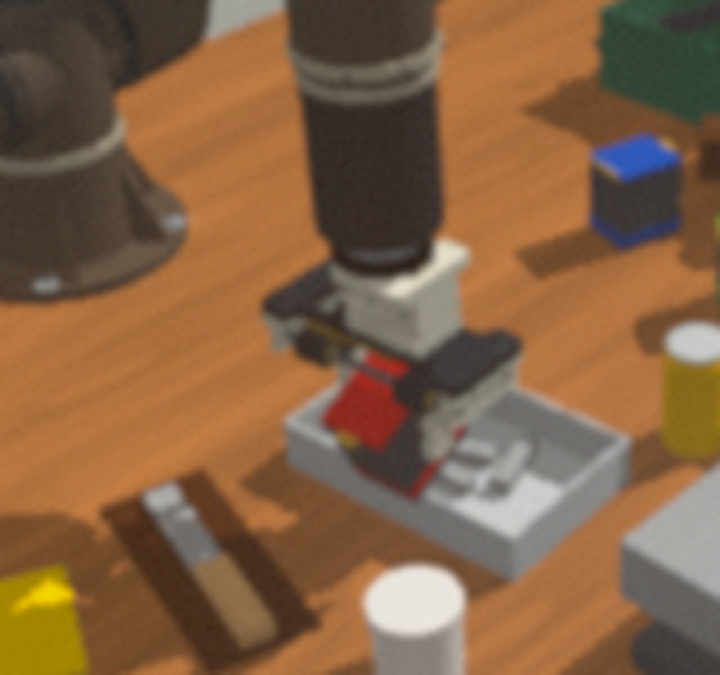

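Call:
apply_moves([
  {"grip":0,"dp":[-7,0,0],"yaw":0},
  {"grip":0,"dp":[-14,0,0],"yaw":0},
  {"grip":0,"dp":[-20,0,1],"yaw":0},
], newtons=5)

```text
time_s: 35.83
tcp_pos: [0.564, -0.051, 0.0806]
eef_rot: [-180.0, 0.0, -84.7]
contact_force: [0.3, -2.2, -1.6]
gripper_width: 0.0596
```

```bash
python3 look.py s42 130,110,290,260 4.5
```

```text
35.875 [ 0.564  -0.0505  0.0805] 0.0603788756245785 [-0.325   1.5918 -0.3861] [ 0.2349  0.2249 -0.0189] [-179.9889    0.013   -84.7392]
```

View pics/s42.png

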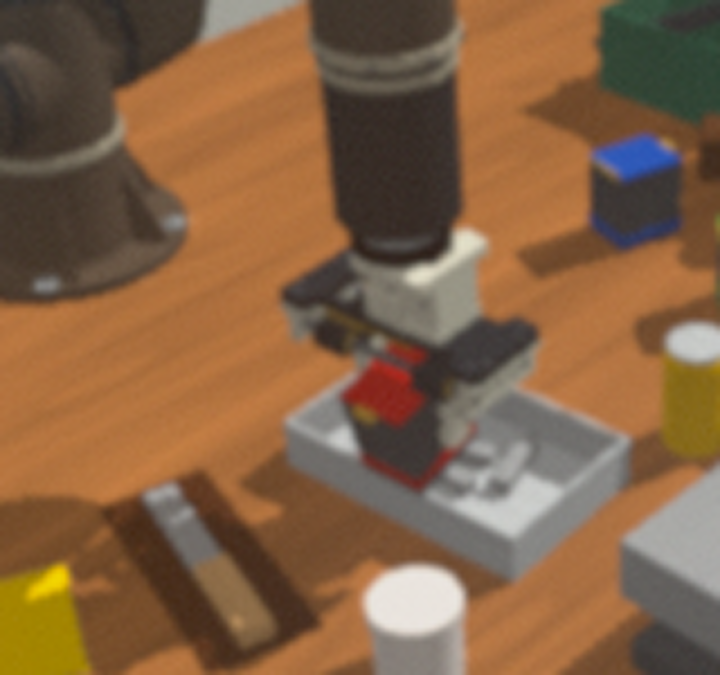

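```bash
python3 p.py 562.9,-51.4,81,-84.8 442,-367,140,-84.8 442,-367,75,-84.8
```

```text
dp 303.3 149.0 -59.0 yaw -0.0 rows>= 5.5
dp 303.3 149.0 6.0 yaw -0.0 rows>= 5.4
```

Call:
apply_moves([
  {"grip":0,"dp":[0,0,0],"yaw":0},
  {"grip":0,"dp":[0,0,-30],"yaw":0},
  {"grip":0,"dp":[0,0,-60],"yaw":0},
  {"grip":0,"dp":[40,20,-60],"yaw":0},
  {"grip":0,"dp":[90,45,-60],"yaw":0},
  {"grip":0,"dp":[140,70,-60],"yaw":0},
  {"grip":0,"dp":[190,95,-60],"yaw":0},
  {"grip":0,"dp":[240,118,-60],"yaw":0},
  {"grip":0,"dp":[285,140,-60],"yaw":0},
  {"grip":0,"dp":[303,149,-40],"yaw":0},
  {"grip":0,"dp":[303,149,-10],"yaw":0},
  {"grip":0,"dp":[303,149,6],"yaw":0},
], newtons=25)

```text
time_s: 37.38
tcp_pos: [0.442, -0.3667, 0.0728]
eef_rot: [179.9, 0.1, -84.8]
contact_force: [0.7, 0.6, -2.2]
gripper_width: 0.0601
```

```bash
python3 look.py s43 70,130,220,290 4.5; python3 look.py t43 250,130,430,260 4 top
```

```text
37.425 [ 0.4416 -0.366   0.0713] 0.059481692578654405 [-1.7497  0.3113 -4.6837] [ 0.107   0.2715 -0.0036] [179.795    0.1461 -84.8103]
37.475 [ 0.4421 -0.3662  0.0727] 0.05973383602863354 [-0.723  -0.4491 -2.542 ] [0.0332 0.115  0.0436] [179.8151   0.1101 -84.7715]
```

View pics/s43.png

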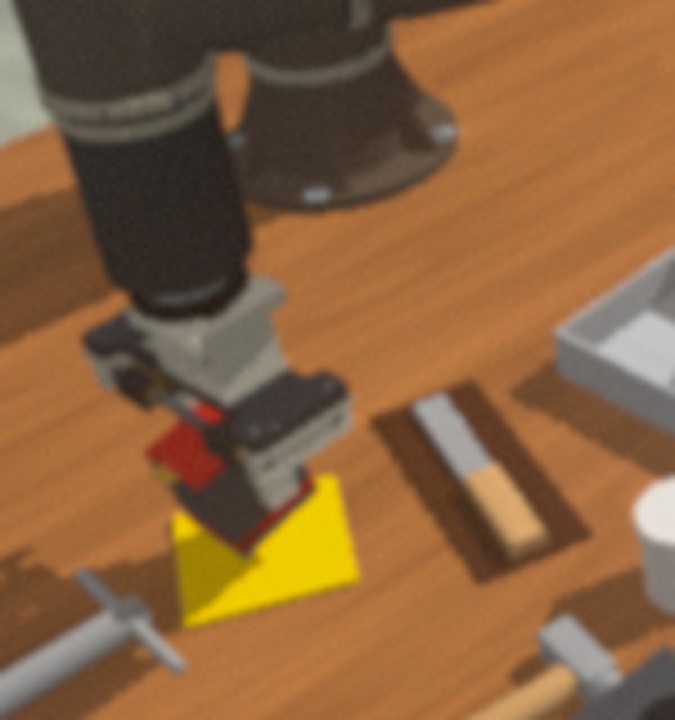

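View pics/t43.png

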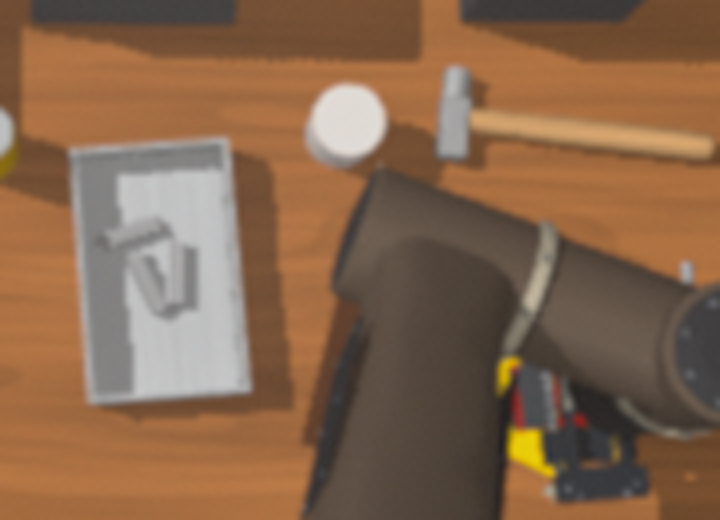

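Call:
apply_moves([
  {"grip":0,"dp":[15,0,0],"yaw":0},
  {"grip":0,"dp":[34,0,0],"yaw":0},
  {"grip":0,"dp":[34,0,6],"yaw":0},
  {"grip":0,"dp":[34,0,12],"yaw":0},
  {"grip":0,"dp":[34,0,15],"yaw":0},
  {"grip":0,"dp":[34,0,15],"yaw":0},
], newtons=12)

```text
time_s: 38.22
tcp_pos: [0.4462, -0.4004, 0.0593]
eef_rot: [180.0, 0.0, -84.7]
contact_force: [-0.8, 0.2, -2.8]
gripper_width: 0.0598
```

```bash
python3 look.py s44 70,130,220,290 4.5
```

```text
38.275 [ 0.4464 -0.4005  0.0596] 0.05995830346795078 [-0.009  -0.7592 -2.3501] [0.0572 0.1457 0.0355] [179.9896   0.003  -84.7342]
```

View pics/s44.png

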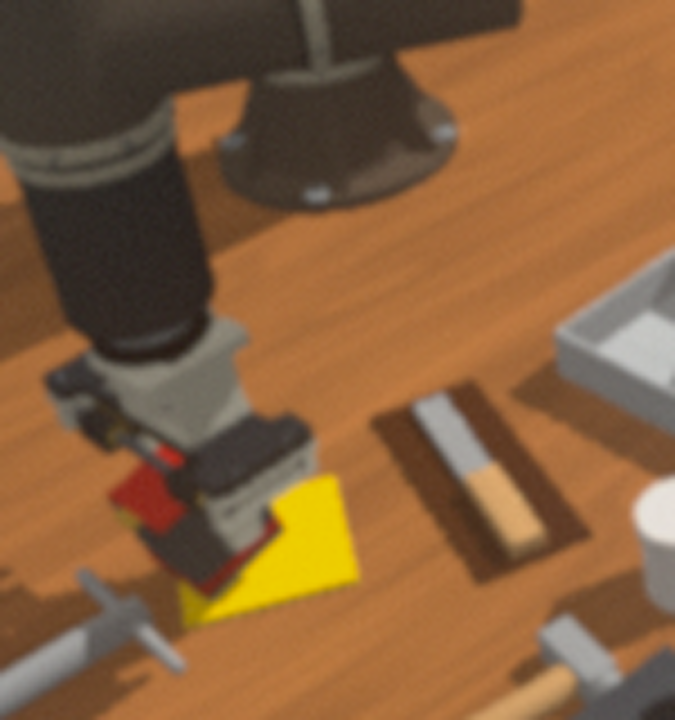

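Call:
apply_moves([
  {"grip":0,"dp":[0,0,3],"yaw":0},
  {"grip":0,"dp":[0,0,6],"yaw":0},
  {"grip":0,"dp":[0,0,6],"yaw":0},
], newtons=7)

```text
time_s: 38.65
tcp_pos: [0.4462, -0.4005, 0.0533]
eef_rot: [180.0, 0.0, -84.8]
contact_force: [-0.2, -0.0, -2.5]
gripper_width: 0.0599
```

```bash
python3 look.py s45 70,130,220,290 4.5
```

```text
38.7 [ 0.4463 -0.4006  0.0534] 0.0604449950350733 [ 0.7363  0.036  -2.9066] [0.0384 0.0962 0.0245] [179.9841   0.0074 -84.7545]
```

View pics/s45.png

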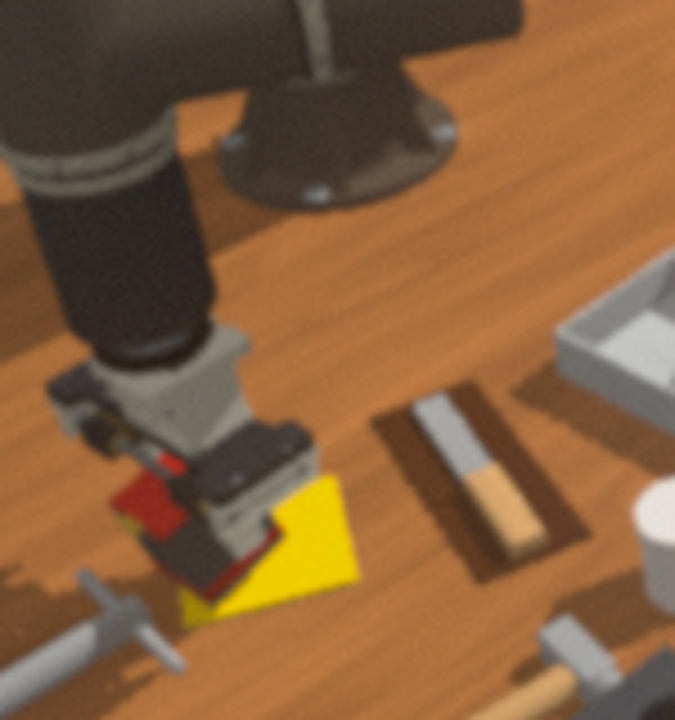

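Call:
apply_moves([
  {"grip":0,"dp":[0,0,3],"yaw":0},
  {"grip":0,"dp":[0,0,6],"yaw":0},
  {"grip":0,"dp":[0,0,6],"yaw":0},
], newtons=7)

```text
time_s: 39.08
tcp_pos: [0.4461, -0.4006, 0.0472]
eef_rot: [180.0, 0.0, -84.8]
contact_force: [0.2, 0.4, -2.1]
gripper_width: 0.0601
```

Call:
apply_moves([
  {"grip":0,"dp":[0,0,3],"yaw":0},
  {"grip":0,"dp":[0,0,3],"yaw":0},
], newtons=7)

```text
time_s: 39.33
tcp_pos: [0.4462, -0.4006, 0.0443]
eef_rot: [180.0, 0.0, -84.8]
contact_force: [0.1, 0.2, -2.2]
gripper_width: 0.0601
```

```bash
python3 look.py s46 70,130,220,290 4.5
```

```text
39.375 [ 0.4463 -0.4007  0.0444] 0.060035302104287584 [-0.1893 -0.2117 -2.6877] [ 0.0382  0.0707 -0.0169] [179.9859   0.0082 -84.7582]
```

View pics/s46.png

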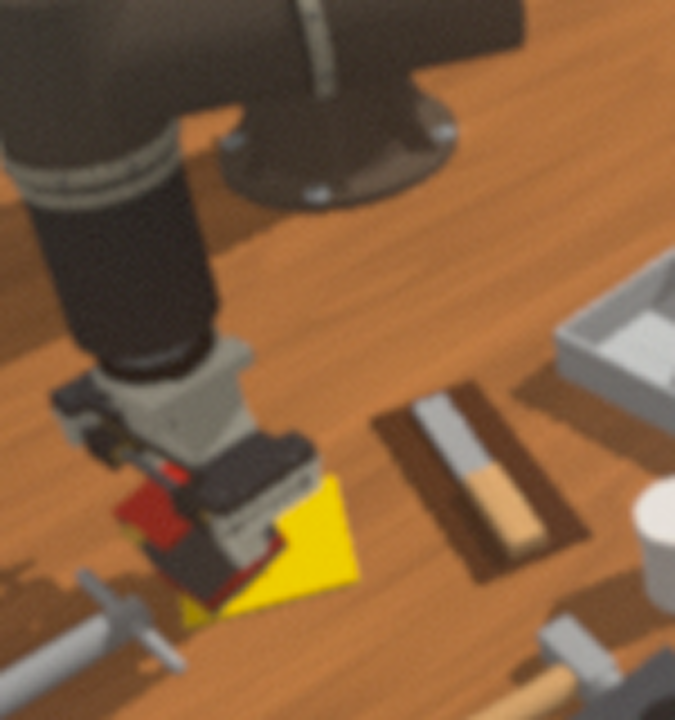

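Call:
apply_moves([
  {"grip":0,"dp":[0,0,3],"yaw":0},
  {"grip":0,"dp":[0,0,5],"yaw":0},
  {"grip":0,"dp":[0,0,5],"yaw":0},
], newtons=7)

```text
time_s: 39.75
tcp_pos: [0.4466, -0.4005, 0.0403]
eef_rot: [-180.0, -0.0, -84.7]
contact_force: [-0.9, 4.2, 6.1]
gripper_width: 0.0599
```

```bash
python3 look.py s47 70,170,190,290 6; python3 look.py t47 340,160,440,260 6 top
```

```text
39.8 [ 0.4466 -0.4006  0.0403] 0.06022159680481316 [-1.061   3.2586  4.8015] [1.2862 0.561  0.011 ] [-179.9729   -0.0134  -84.7363]
39.85 [ 0.4466 -0.4005  0.0403] 0.06004424926249812 [-0.7743  4.0557  5.3446] [ 1.2907  0.4708 -0.0189] [-179.967    -0.0136  -84.7393]
```

View pics/s47.png

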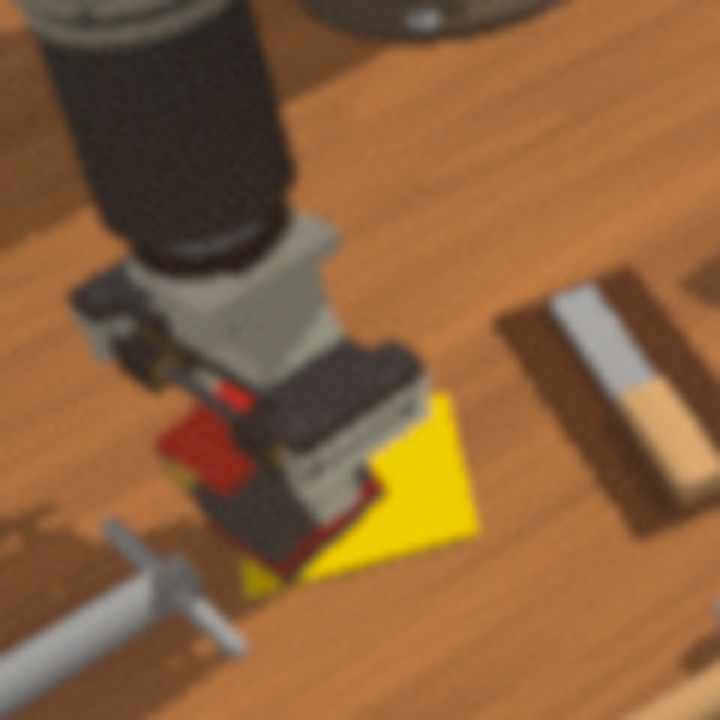

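View pics/t47.png

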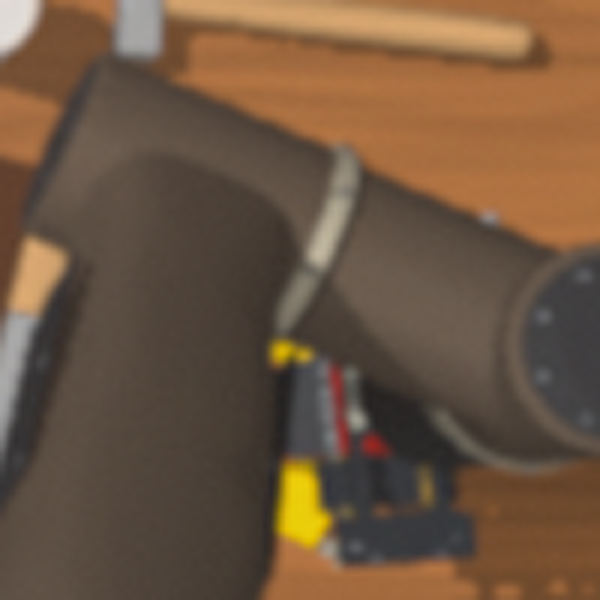

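Call:
apply_moves([
  {"grip":0,"dp":[-7,0,2],"yaw":0},
  {"grip":0,"dp":[-14,0,5],"yaw":0},
  {"grip":0,"dp":[-19,0,8],"yaw":0},
], newtons=6)

```text
time_s: 40.22
tcp_pos: [0.4449, -0.382, 0.032]
eef_rot: [-180.0, -0.1, -84.7]
contact_force: [-3.5, -6.5, 7.9]
gripper_width: 0.06
```

```bash
python3 look.py s48 70,170,190,290 6
```

```text
40.275 [ 0.4448 -0.3817  0.0318] 0.05988364087727781 [-0.2458 -2.5602  2.4657] [-0.7664  0.4299  0.0494] [-179.9858   -0.0671  -84.696 ]
```

View pics/s48.png

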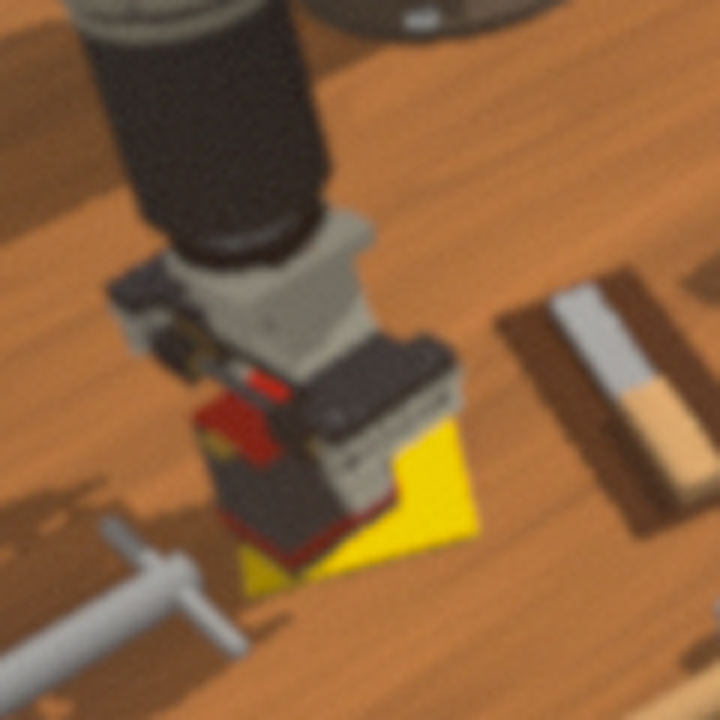

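Call:
apply_moves([
  {"grip":0,"dp":[-5,0,3],"yaw":0},
  {"grip":0,"dp":[-9,0,6],"yaw":0},
  {"grip":0,"dp":[-9,0,7],"yaw":0},
], newtons=6)

```text
time_s: 40.65
tcp_pos: [0.4441, -0.3733, 0.0254]
eef_rot: [-180.0, -0.1, -84.7]
contact_force: [-2.4, -3.5, 8.5]
gripper_width: 0.0597
```

```bash
python3 look.py s49 70,170,190,290 6
```

```text
40.7 [ 0.4441 -0.3733  0.0254] 0.06026319341700278 [-2.1845 -3.0262  7.518 ] [-1.118   0.9566 -0.0114] [-179.9724   -0.0812  -84.7023]
```

View pics/s49.png

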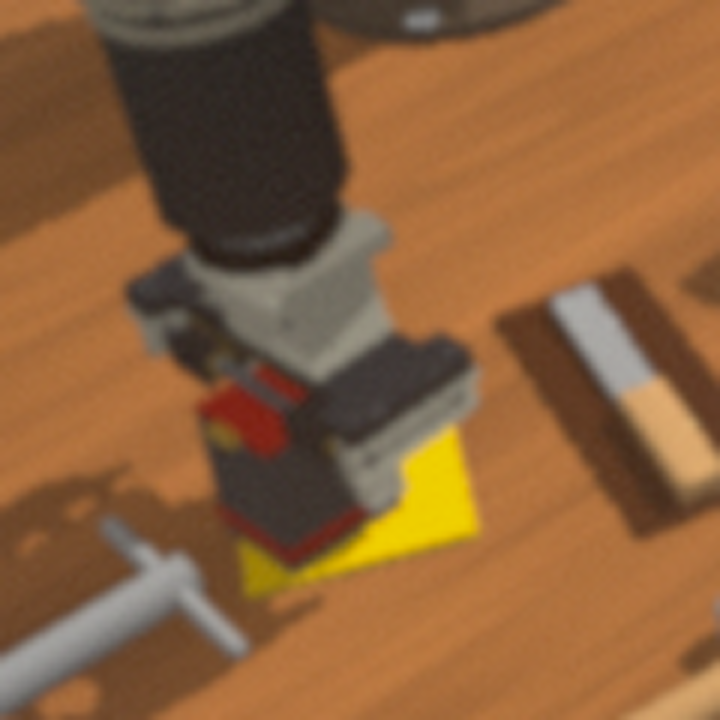

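Call:
apply_moves([
  {"grip":1,"dp":[0,0,0],"yaw":0},
  {"grip":1,"dp":[0,0,0],"yaw":0},
  {"grip":1,"dp":[0,0,0],"yaw":0},
  {"grip":1,"dp":[0,0,0],"yaw":0},
])

```text
time_s: 41.2
tcp_pos: [0.4438, -0.3727, 0.0244]
eef_rot: [180.0, 0.0, -84.8]
contact_force: [0.5, 1.0, -0.1]
gripper_width: 0.0866
```

```bash
python3 look.py s50 70,170,190,290 6; python3 look.py t50 340,160,440,260 6 top
```

```text
41.25 [ 0.4438 -0.3727  0.0244] 0.08717481763396477 [-0.2409 -0.1498 -0.1416] [-0.0076  0.1457 -0.0509] [179.9909   0.0089 -84.7546]
41.3 [ 0.4438 -0.3727  0.0244] 0.08726492215507173 [ 0.1863 -0.251  -0.4461] [ 0.0019  0.0662 -0.0437] [179.9912   0.0056 -84.7564]
```

View pics/s50.png

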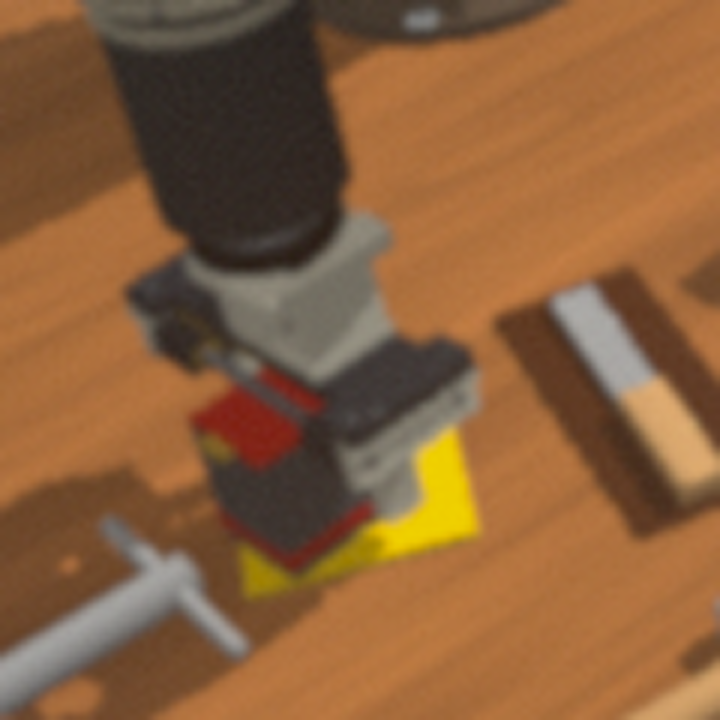

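View pics/t50.png

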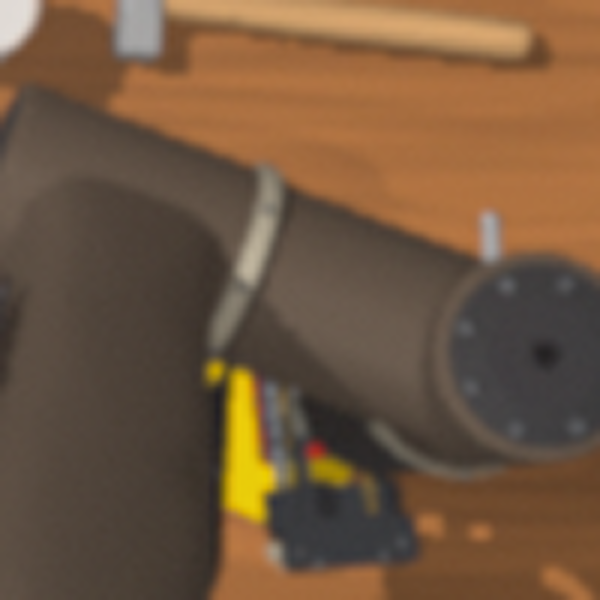

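Call:
apply_moves([
  {"grip":1,"dp":[0,0,-20],"yaw":0},
  {"grip":1,"dp":[0,0,-60],"yaw":0},
  {"grip":1,"dp":[0,0,-100],"yaw":0},
  {"grip":1,"dp":[-50,0,-125],"yaw":0},
  {"grip":1,"dp":[-100,0,-125],"yaw":0},
  {"grip":1,"dp":[-150,-30,-125],"yaw":0},
  {"grip":1,"dp":[-150,-30,-125],"yaw":0},
])

```text
time_s: 42.18
tcp_pos: [0.4615, -0.2179, 0.1502]
eef_rot: [-179.9, -0.0, -84.5]
contact_force: [-0.1, -0.2, 0.1]
gripper_width: 0.0878
```

```bash
python3 look.py s51 70,170,190,290 6; python3 look.py t51 340,160,440,260 6 top
```

```text
42.225 [ 0.4608 -0.2192  0.1499] 0.08779787083099207 [ 0.0237  0.3592 -0.3478] [-0.0437  0.1848  0.0256] [-179.9518   -0.0044  -84.5614]
42.275 [ 0.4602 -0.2201  0.1497] 0.08731325587384701 [-0.4668 -0.5313 -0.3308] [-0.0866  0.1237 -0.0372] [-179.9914   -0.0001  -84.6464]
```

View pics/s51.png

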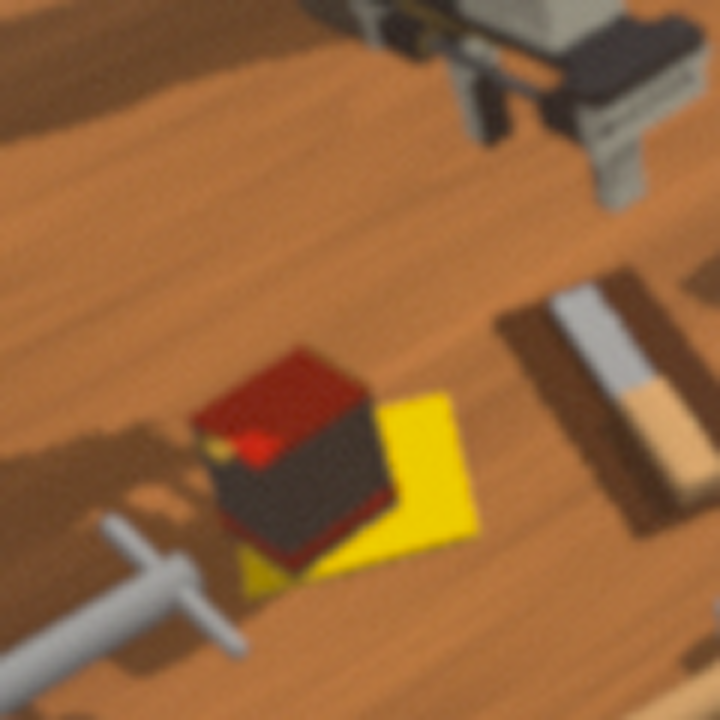

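View pics/t51.png

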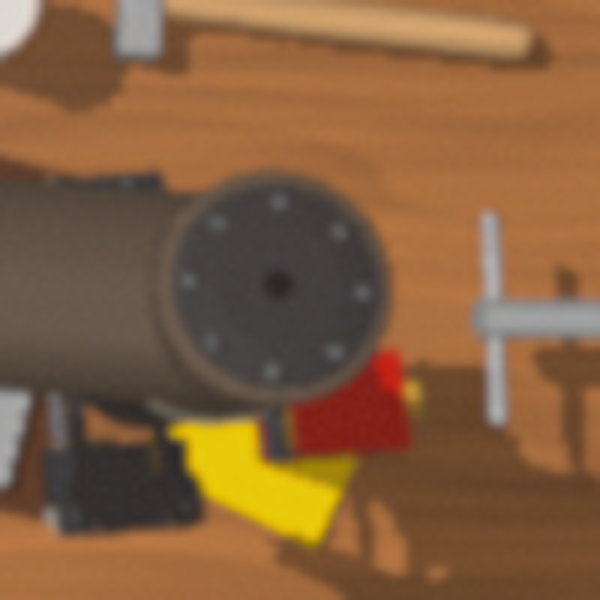

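Run:
```python
from h import *
s=capture('scene'); c=capture('top')
def S(l): return (np.array(l,float)+.5)/6-.5+[70,170]
def T(l): return (np.array(l,float)+.5)/6-.5+[340,160]
l=ray(s,S([[192,422],[300,345],[370,392],[255,467]]),.09); print(np.round(l*1000,1),np.round(l.mean(0)*1000,1))
e=l-np.roll(l,1,0); print(np.round(np.linalg.norm(e,axis=1)*1000,1))
print(np.round(1000*ray(s,S([[295,573],[397,497],[222,520]]),.006),1))
print(np.round(1000*ray(c,T([[411,450],[296,458],[402,350]]),.09),1))
```

```text
[[ 425.  -431.2   90. ]
 [ 413.4 -361.4   90. ]
 [ 474.1 -357.3   90. ]
 [ 479.2 -427.1   90. ]] [ 447.9 -394.2   90. ]
[54.3 70.7 60.8 70. ]
[[ 473.6 -422.2    6. ]
 [ 465.6 -354.6    6. ]
 [ 409.5 -427.6    6. ]]
[[ 420.8 -429.3   90. ]
 [ 415.1 -360.6   90. ]
 [ 480.7 -426.    90. ]]
```

```bash
python3 p.py 459,-220.9,150,-84.8 445,-392,150,-84.8 445,-392,29,-84.8; python3 p.py 445,-392,29,-84.8 442,-367,32,-84.8
```

```text
dp 169.1 29.4 0.0 yaw -0.0 rows>= 2.7
dp 169.1 29.4 121.0 yaw -0.0 rows>= 3.4
dp -25.2 0.7 -3.0 yaw -0.0 rows>= 0.4
```

Call:
apply_moves([
  {"grip":1,"dp":[50,10,0],"yaw":0},
  {"grip":1,"dp":[110,20,0],"yaw":0},
  {"grip":1,"dp":[150,27,0],"yaw":0},
  {"grip":1,"dp":[169,29.5,0],"yaw":0},
  {"grip":1,"dp":[169,29.5,0],"yaw":0},
  {"grip":1,"dp":[169,29.5,30],"yaw":0},
  {"grip":1,"dp":[169,29.5,70],"yaw":0},
  {"grip":1,"dp":[169,29.5,100],"yaw":0},
  {"grip":1,"dp":[169,29.5,114],"yaw":0},
  {"grip":1,"dp":[169,29.5,120],"yaw":0},
  {"grip":1,"dp":[169,29.5,120],"yaw":0},
])

```text
time_s: 43.75
tcp_pos: [0.4465, -0.3917, 0.0301]
eef_rot: [-180.0, -0.0, -84.7]
contact_force: [0.3, -0.5, 0.5]
gripper_width: 0.0877
```

```bash
python3 look.py s52 70,170,190,290 6
```

```text
43.8 [ 0.4467 -0.3919  0.0305] 0.08762044928789678 [-0.5628  0.8761 -0.1497] [-0.038  0.095 -0.013] [-179.9345   -0.0448  -84.7399]
```

View pics/s52.png

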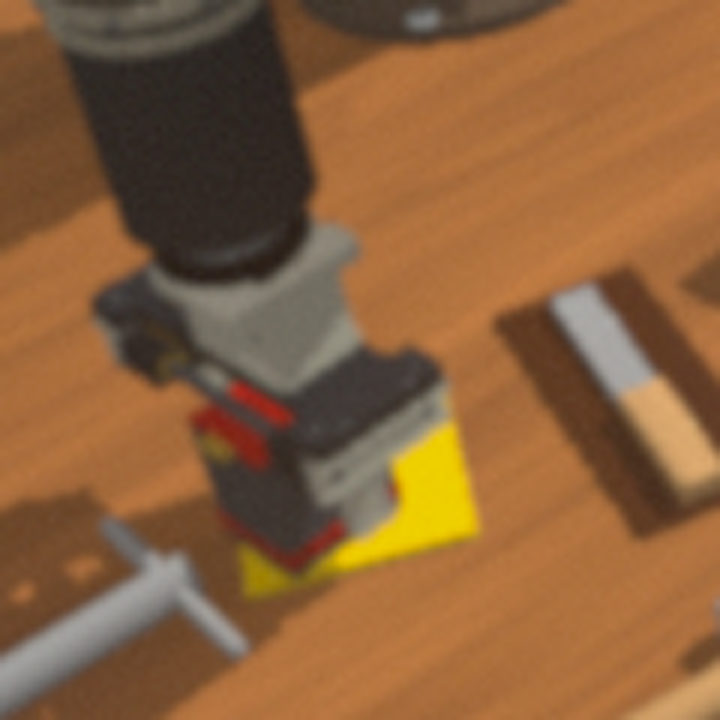

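Grip, lift 4 mm, shift 25 mm toward the pad's middle, set down, release.

Call:
apply_moves([
  {"grip":0,"dp":[0,0,0],"yaw":0},
  {"grip":0,"dp":[0,0,0],"yaw":0},
  {"grip":0,"dp":[0,0,0],"yaw":0},
  {"grip":0,"dp":[0,0,0],"yaw":0},
  {"grip":0,"dp":[0,0,0],"yaw":0},
  {"grip":0,"dp":[0,0,0],"yaw":0},
  {"grip":0,"dp":[0,0,-4],"yaw":0},
  {"grip":0,"dp":[-8,0,-4],"yaw":0},
  {"grip":0,"dp":[-17,0,-4],"yaw":0},
  {"grip":0,"dp":[-25,0.7,-4],"yaw":0},
  {"grip":0,"dp":[-25,0.7,-4],"yaw":0},
], newtons=40)

```text
time_s: 45.18
tcp_pos: [0.4429, -0.366, 0.0336]
eef_rot: [180.0, 0.0, -84.7]
contact_force: [0.2, -0.4, -1.7]
gripper_width: 0.0599
```

```bash
python3 look.py s53 70,170,190,290 6
```

```text
45.225 [ 0.4431 -0.3665  0.0337] 0.05989674402613973 [ 0.3703 -0.1718 -3.4073] [ 0.0181  0.089  -0.0247] [-179.9954   -0.003   -84.7141]
```

View pics/s53.png

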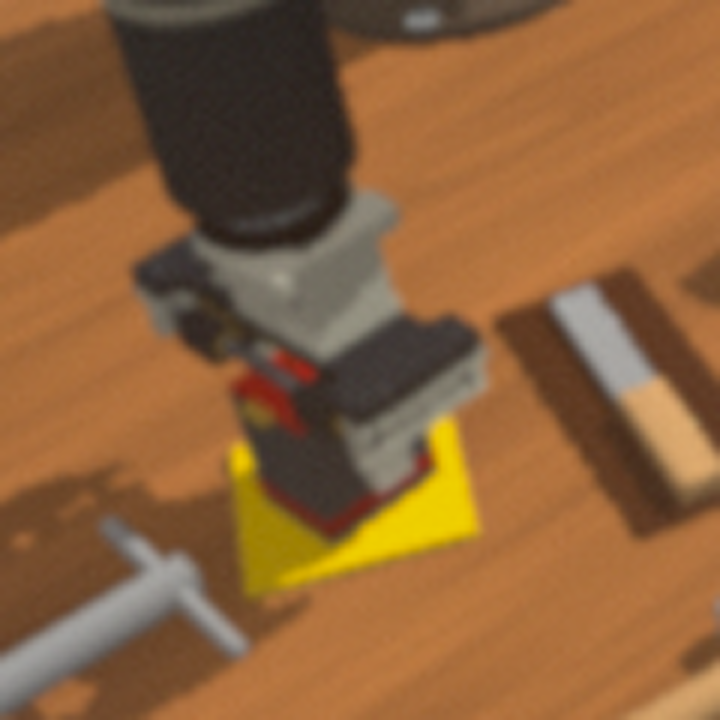

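Call:
apply_moves([
  {"grip":0,"dp":[0,0,2],"yaw":0},
  {"grip":0,"dp":[0,0,4],"yaw":0},
  {"grip":1,"dp":[0,0,4],"yaw":0},
  {"grip":1,"dp":[0,0,4],"yaw":0},
  {"grip":1,"dp":[0,0,4],"yaw":0},
  {"grip":1,"dp":[0,0,4],"yaw":0},
  {"grip":1,"dp":[0,0,-20],"yaw":0},
  {"grip":1,"dp":[0,0,-65],"yaw":0},
  {"grip":1,"dp":[0,0,-110],"yaw":0},
  {"grip":1,"dp":[-60,0,-130],"yaw":0},
  {"grip":1,"dp":[-120,0,-130],"yaw":0},
  {"grip":1,"dp":[-170,0,-130],"yaw":0},
])

```text
time_s: 46.72
tcp_pos: [0.4272, -0.196, 0.164]
eef_rot: [-179.9, -0.0, -84.8]
contact_force: [0.9, 0.9, 0.0]
gripper_width: 0.0877
```

Call:
apply_moves([
  {"grip":1,"dp":[-60,0,0],"yaw":0},
  {"grip":1,"dp":[-120,0,0],"yaw":0},
  {"grip":1,"dp":[-180,0,0],"yaw":0},
  {"grip":1,"dp":[-240,0,0],"yaw":0},
  {"grip":1,"dp":[-280,0,0],"yaw":0},
  {"grip":1,"dp":[-280,0,0],"yaw":0},
  {"grip":1,"dp":[-280,0,0],"yaw":0},
])

```text
time_s: 47.6
tcp_pos: [0.4017, 0.0811, 0.1635]
eef_rot: [180.0, -0.0, -84.7]
contact_force: [-0.7, 0.3, 0.9]
gripper_width: 0.0879
```

```bash
python3 look.py s54 70,130,290,290 3.5; python3 look.py t54 150,130,450,260 2.6 top
python3 - <<'E'
from h import *
s=capture('scene'); c=capture('top')
for cam in (s,c):
  for lo,hi in (((0,150,60),(7,255,255)),((174,150,60),(180,255,255))):
    for b in blobs(cam,lo,hi,roi=(70,150,170,290) if cam is s else (340,170,430,270)): print(cv2.boundingRect(b),rect(cam,b,.09))
crop('pics/s55.png',s,70,170,190,290,6); crop('pics/t55.png',c,340,160,440,260,6)
E
```

```text
47.65 [0.4018 0.0807 0.1635] 0.08761266609017614 [-0.1413 -0.9588  0.2487] [-0.0206  0.1333 -0.036 ] [179.9852  -0.0065 -84.7736]
47.7 [0.4019 0.0804 0.1635] 0.08770325241222585 [-0.6004 -0.0265  0.2394] [0.0181 0.0806 0.0314] [179.9855  -0.0076 -84.8172]
(118, 247, 23, 13) ((543.3753051757812, -405.2701416015625), (64.67520904541016, 31.839038848876953), 69.8315200805664)
(109, 223, 29, 21) ((445.08721923828125, -370.50787353515625), (67.47163391113281, 73.02185821533203), 4.429037570953369)
(382, 219, 20, 18) ((445.55645751953125, -368.42083740234375), (58.14821243286133, 69.32361602783203), 4.090348243713379)
```

View pics/s54.png

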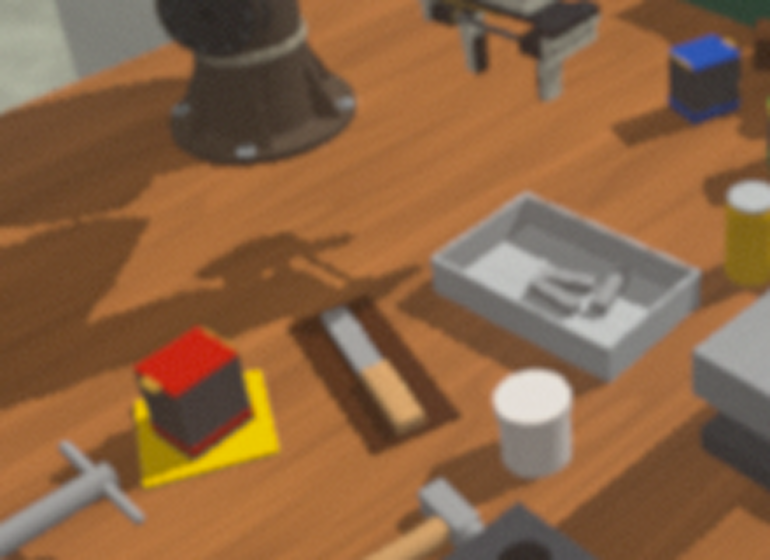

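View pics/t54.png

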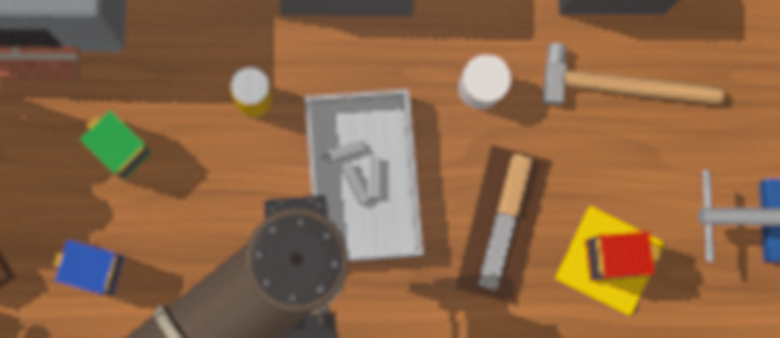

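View pics/s55.png

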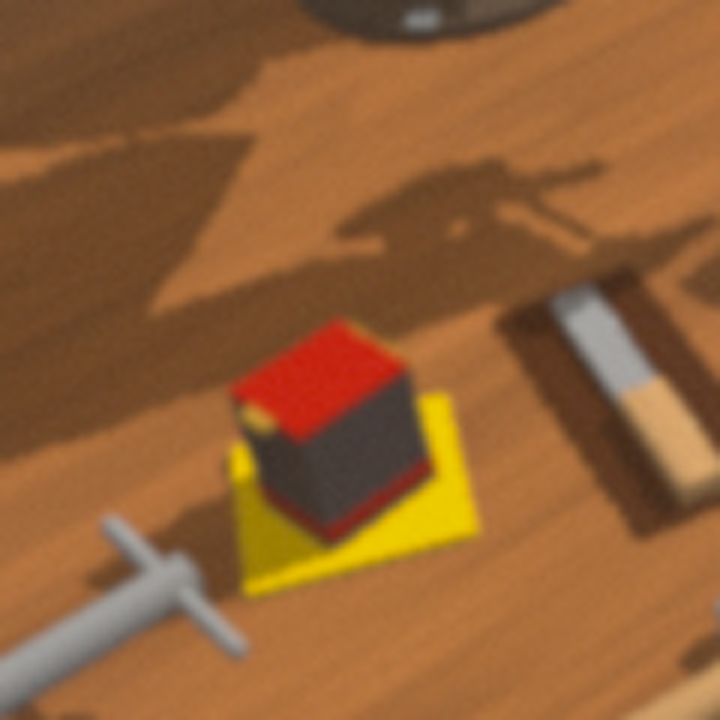

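```bash
python3 -c "
from plant import close_job; print(close_job())"
```

```text
the job is handed in; nothing more can be done
None
```

The job is done and handed in at about 48 s of the 72 s allowed; the hand-in gives no verdict.

**What I did:**
- **Rasp:** I lifted it off the pan and laid it along the leather mat.
- **Tipping the tin:** The tool can only point down, so I turned the tin inside a loosened grip. I laid it on its side on the bench and re-gripped it near its foot. I then let it swing over above the pan until its lid opened and the blanks slid out.
- **Righting the tin:** I pushed it upright against the pan's rim and the pad, then lifted it about 25 mm across to the pad's middle.

**What the last pictures showed:**
- **Blanks:** All three lie inside the pan, two of them close together or touching. After the pour the tool carried only about 2.3 N, which is the weight of the empty tin.
- **Rasp:** It lies flat and in line with the mat.
- **Tin:** It stands upright with its lid looking shut. Both cameras put it about 4 mm from the pad's middle.
- **Other things:** The other tins, can, tub and hammer look unmoved. I did not measure them again, and the oak block was barely in view.
- **Robot:** The arm is clear of everything.

**What disagreed or failed on the way:**
- My first push against the pan's rim rode over it without turning the tin, so I repeated it lower.
- The tin slid about 15 mm in the grip during righting. It first stood about 25 mm off the pad's middle, which I then corrected.
- While the tin lay on its side, the two cameras disagreed by about 10 mm on where its mouth was. I re-gripped it using the top view.

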